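Pack up the spare border tiles

TASK

Pack up after the tile repair: lay every white border tile from the counter on the untidy pile on the wooden board, lengthwise like the others, and tap the pile until all its edges line up and it sits flush against the board's end stop. Carry the aluminium tray to the open pink jar by its bar and tip it so that the little trim pieces slide off its open end into the jar (put in any that miss), then stand the empty tray back on the counter, leaving the jar upright and the other kitchen things where they are.

Things in the scene. Friction and masses are not known exactly. Their poses are not given: they have to be found in the camera images.
- board: Fixed wooden board, 210 x 130 mm, 18 mm thick, with an upright wooden end stop along one short end (20 mm thick, the full 130 mm wide, rising 52 mm above the board's top). Origin on the counter under the board; x points along the board towards the end stop, y across it, z up. The board runs from x = -110 to +100 mm and its top is at z = 18 mm
- stop (a point): Foot of the end stop's inner face, mid-width, at the board's top surface (80 mm along the board's x from its origin); same axes as the board. A tile flush with the stop has its centre at x = -50 mm from here
- tile0: White glazed border tile, 100 x 50 x 7 mm, 80 g. Origin at the centre of its underside; x along its 100 mm length, y across its 50 mm width. Starts in the untidy pile on the board
- tile1: White glazed border tile, 100 x 50 x 7 mm, 80 g. Origin at the centre of its underside; x along its 100 mm length, y across its 50 mm width. Starts in the untidy pile on the board
- tile2: White glazed border tile, 100 x 50 x 7 mm, 80 g. Origin at the centre of its underside; x along its 100 mm length, y across its 50 mm width. Starts in the untidy pile on the board
- tile3: White glazed border tile, 100 x 50 x 7 mm, 80 g. Origin at the centre of its underside; x along its 100 mm length, y across its 50 mm width. Starts lying flat on the open counter; may be absent
- tile4: White glazed border tile, 100 x 50 x 7 mm, 80 g. Origin at the centre of its underside; x along its 100 mm length, y across its 50 mm width. Starts lying flat on the open counter; may be absent
- tile5: White glazed border tile, 100 x 50 x 7 mm, 80 g. Origin at the centre of its underside; x along its 100 mm length, y across its 50 mm width. Starts lying flat on the open counter; may be absent
- tray: Loose straight-sided aluminium pouring tray, 160 mm long and 84 mm wide, 220 g, floor 3 mm thick, 26 mm walls on both sides and at the back, open at the front end. Origin under it at floor level; x from -89 mm (open front end) to +71 mm (closed back), y across, z up. A wooden carrying bar bridges it over the origin
- tray_handle (a point): Middle of the tray's carrying bar, 75 mm above its underside; the bar is 14 mm square, runs along the tray's y and is 84 mm long between its two posts
- tray_lip (a point): Middle of the tray's open front edge, on its floor (89 mm from the origin along the tray's -x)
- piece0: Small chunky white ceramic trim piece, stepped, 24 x 22 mm and 20 mm high, 20 g. Origin at the centre of its underside. Starts in the tray; may be absent
- piece1: Small chunky white ceramic trim piece, stepped, 24 x 22 mm and 20 mm high, 20 g. Origin at the centre of its underside. Starts in the tray; may be absent
- piece2: Small chunky white ceramic trim piece, stepped, 24 x 22 mm and 20 mm high, 20 g. Origin at the centre of its underside. Starts in the tray; may be absent
- piece3: Small chunky white ceramic trim piece, stepped, 24 x 22 mm and 20 mm high, 20 g. Origin at the centre of its underside. Starts in the tray; may be absent
- jar: Loose pink plastic storage jar without its cap, round and open at the top, 132 mm across, 100 mm high, mouth 117 mm inside, floor 5 mm thick, 300 g. Origin at the centre of its underside, z up
- masala_tin: Bystander: small closed tin, 54 mm across, 60 mm high. Origin under its centre
- jar_cap: Bystander: the pink cap, a disc 132 mm across and 20 mm high, lying flat. Origin under its centre
- chimta: Bystander: steel tongs 290 mm long, 16 mm high, lying flat. Origin at the middle, x along the length
- pot_lid: Bystander: aluminium pot lid, 190 mm across, 46 mm high with its knob. Origin under its centre
- chakla: Bystander: round wooden rolling board, 210 mm across, 30 mm high. Origin under its centre
- tumbler: Bystander: steel tumbler, 68 mm across, 100 mm high. Origin under its centre

How it is judged:
By the outcome, as a careful person would: the job done as asked, in the order asked, and still so for the second after the job is handed in, with the robot touching nothing.
Of tile3, tile4, tile5 only 2 to 3 are there at a start; the rules pass over those that are not, and their reading is None.
Of piece0, piece1, piece2, piece3 only 2 to 4 are there at a start; the rules pass over those that are not, and their reading is None.
At some moment in a run one of jar, tray may be knocked a few centimetres aside while the robot is not near it.
It also fails if it takes over 200 s, if anything falls off the work surface, if the arm or the gripper's body presses on something with over 40 N, if the wrist force passes 120 N, or if a joint passes its speed limit or range.

ROBOT

A 6-joint arm with a two-finger parallel gripper is mounted at the origin on the work surface. World frame = base frame: x ahead of the robot, y to its left, z up, the work surface at z = 0. Lengths are in m, angles in rad, forces in N, time in s.
With the tool pointing down it reaches from about 0.3 to 0.875 m from the base axis. Payload 6.4 kg.
Tool frame: the origin (TCP) lies on the centre line of the jaws, within the pads' length; the fingertips stand 8 mm ahead of it and the grasp point (between the pads) lies 11 mm behind it; z points along the fingers, y is the line along which they close (so a half turn about z gives the same grasp; the last joint's range is limited). The gripper opens to 85 mm and grips with 20 to 120 N. Pads are 22 mm wide; open, the fingers measure 114 mm over their backs; the gripper's body (76 mm by 85 mm) begins 54 mm behind the grasp point. The pads swing forward as they close: fully open they stand 13 mm farther back than shut.
Start: joints at [-1.354, 0.181, 1.607, -0, 1.354, -0.206], TCP at [0.236, -0.524, 0.239] pointing down, gripper open.
Joint ranges: [-2.99, 2.99], [-0.89, 2.07], [0.3, 2.58], [-1.14, 4.28], [0, 2.63], [-3.12, 3.12]. Speed limits (rad/s): [2.57, 2.57, 3.01, 3.14, 3.14, 3.14].

INTERFACE

Orientations are given as a unit quaternion [w, x, y, z].
In Python, from bench import ctrl gives the robot as it stands.
- The arm moves only by the shell command python3 -m handwheel 'ROWS' [OPENING]. ROWS is JSON, a list that holds one entry, the list of rows, each a list of 4 numbers: the shift along the tool's x, y, z each as a share of 20 cm, from -1 to 1, then the turn about the tool's z as a share of 1.5 rad, from -1 to 1. In form: [[[x, y, z, twist], ...]]. A call has 1 to 10 rows; each row is the pose to reach, as a shift and turn from the pose commanded when the call began, along the tool's axes at that moment; what a row does not reach only later rows make up. A row lasts 1/8 s, in which the tool goes at most 62.5 mm and 10.7 degrees, less where a joint would pass 70% of its speed; a pose out of reach is approached as far as the arm can. A call with a number of a shift or a turn outside -1 to 1 is refused whole. A call with a gripper value outside its range is refused whole. OPENING is the finger opening in mm, from 0 to 85.4, set as the call begins (- or left out, the last holds). The fingers move at their own pace and stop on an object; the grip force is fixed at half the most. Time passes only in rows, so rows that repeat a pose let the fingers close. It gives the time, the measured TCP pose, the force, the opening and the grip force at its end, in the units of the state.
- ctrl.get_obs(): the state, without advancing time (a new reading comes with each control period).
- ctrl.camera(name): name is "scene" or "top" or "wrist"; returns a dict with "color" (384x512x3 uint8, red, green, blue), "range_z" (384x512 float32, m along the optical axis (not along the pixel's ray), 0 where there is no reading), "K" (3x3 intrinsics, pixels), "pose" (4x4, takes a point from camera to world coordinates); the wrist camera has in their place "T_tool_cam" (4x4, takes a point from camera to tool coordinates, whose origin is the TCP and whose axes are the flange's). Camera axes: x right, y down, z forward; pixel columns grow to the right and rows downward; lengths in m; the calibration is good to about 2 mm. A picture is of the moment at which its call begins: read the wrist's pose just before it.
- ctrl.hand_in(): hands the job in; it is judged then, once.
The state is a dict: "time_s": time; "q": joint angles; "dq": joint speeds; "joint_efforts": joint torques, N m; "eef_pos": TCP position; "eef_rot": TCP orientation; "wrist_force": force on the tool from outside, world axes, zero at the start; "torque": the same for the moment, N m; "opening": opening from 0.0 (shut) to 1.0 (fully open); "grasp_force": force on a finger pad.
Only numpy, scipy, OpenCV 4.12 (cv2) and the standard library are available. Lean on these libraries where they do the work, as an engineer would, in place of code of your own. Each camera call takes 0.05 s, during which the arm holds its last target. There are 200 camera calls.

## Working session

There is one attempt and no reset: what is moved stays moved. The work goes in short steps, Python scripts to look and compute and a shell command to move; the robot and the scene stay as the last step left them, time stands still between calls to the robot, and variables do not carry over. Pictures are saved under pics/ and viewed, at most 14 in all, crops included, and the job is handed in when it is done.

```bash
ls; mkdir -p pics; cat > h.py <<'E'
import numpy as np, cv2
from bench import ctrl
from scipy.spatial.transform import Rotation as R
def Rq(q): return R.from_quat([q[1],q[2],q[3],q[0]])
def snap(name,fn=None):
    o=ctrl.get_obs(); c=ctrl.camera(name)
    if name=='wrist':
        T=np.eye(4);T[:3,:3]=Rq(o['eef_rot']).as_matrix();T[:3,3]=o['eef_pos'];c['pose']=T@c['T_tool_cam']
    if fn: cv2.imwrite('pics/'+fn+'.png',c['color'][:,:,::-1])
    np.savez('/tmp/'+name,**{k:v for k,v in c.items()})
    return c
def world(c):
    z=c['range_z'];K=c['K'];v,u=np.mgrid[:z.shape[0],:z.shape[1]]
    P=np.stack([(u-K[0,2])/K[0,0]*z,(v-K[1,2])/K[1,1]*z,z],-1)
    return P@c['pose'][:3,:3].T+c['pose'][:3,3]
def load(n): return dict(np.load('/tmp/'+n+'.npz'))
E
python3 - <<'E'
from h import *
o=ctrl.get_obs();print(o)
for n in ['scene','top','wrist']:
    c=snap(n,n+'0');print(n,c['K'].round(1).tolist(),c['pose'].round(3).tolist())
E
```

```text
pics
{'time_s': 0.0, 'q': array([-1.35432355e+00,  1.81542087e-01,  1.60800358e+00,  4.03957141e-05,
        1.35383261e+00, -2.06300363e-01]), 'dq': array([-1.26636261e-04, -5.65207457e-04,  2.07731908e-03, -5.93830715e-05,
        1.90090926e-04,  2.74429749e-04]), 'joint_efforts': array([-4.08945798e-04, -4.44882202e+01, -3.51331902e+01, -2.93407838e-04,
        9.07807698e-03, -2.84174450e-05]), 'eef_pos': array([ 0.23582512, -0.52381874,  0.23838571]), 'eef_rot': array([-8.92900902e-04,  9.77741457e-01,  2.09811453e-01,  1.51791791e-05]), 'wrist_force': array([0.50761764, 0.20443432, 0.53774971]), 'torque': array([0.02578556, 0.00232687, 0.0053062 ]), 'grasp_force': 0.0, 'opening': 0.9991542492947687}
scene [[460.0, 0.0, 251.1], [0.0, 460.0, 186.4], [0.0, 0.0, 1.0]] [[-0.82, 0.473, -0.322, 1.003], [0.572, 0.669, -0.474, 0.713], [-0.009, -0.573, -0.819, 1.319], [0.0, 0.0, 0.0, 1.0]]
top [[471.7, 0.0, 260.5], [0.0, 471.7, 187.5], [0.0, 0.0, 1.0]] [[0.005, -0.995, 0.104, 0.345], [-1.0, -0.005, 0.001, 0.008], [-0.0, -0.104, -0.995, 1.775], [0.0, 0.0, 0.0, 1.0]]
wrist [[268.6, 0.0, 250.1], [0.0, 268.6, 191.3], [0.0, 0.0, 1.0]] [[0.411, -0.866, -0.285, 0.309], [-0.912, -0.391, -0.127, -0.491], [-0.001, 0.312, -0.95, 0.372], [0.0, 0.0, 0.0, 1.0]]
```

View pics/scene0.png

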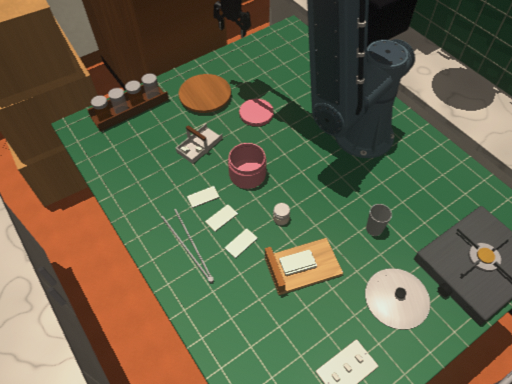

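View pics/top0.png

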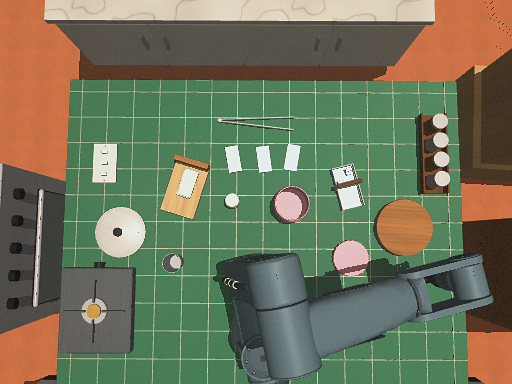

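Scene: three loose tiles at top-view (233,159), (264,159), (292,157); board/pile at (187,187) with its stop at (191,162); jar at (291,204); tray at (347,186). Next: enlarged crops plus depth measurements.

```bash
python3 - <<'E'
from h import *
c=load('top');P=world(c)
im=c['color'][:,:,::-1]
cr=im[130:230,150:380];cv2.imwrite('pics/topcrop.png',cv2.resize(cr,None,fx=3.4,fy=3.4,interpolation=cv2.INTER_CUBIC))
s=load('scene');Q=world(s)
si=s['color'][:,:,::-1]
a=cv2.resize(si[115:170,165:275],None,fx=5,fy=5,interpolation=cv2.INTER_CUBIC)
b=cv2.resize(si[225:300,255:350],None,fx=5,fy=5,interpolation=cv2.INTER_CUBIC)
h=max(a.shape[0],b.shape[0]);o=np.zeros((h,a.shape[1]+b.shape[1],3),np.uint8);o[:a.shape[0],:a.shape[1]]=a;o[:b.shape[0],a.shape[1]:]=b
cv2.imwrite('pics/scenecrop.png',cv2.resize(o,None,fx=.77,fy=.77))
# white blobs
for nm,cc,W in (('top',c,P),('scene',s,Q)):
    hsv=cv2.cvtColor(cc['color'],cv2.COLOR_RGB2HSV)
    m=((hsv[...,2]>190)&(hsv[...,1]<60)).astype(np.uint8)
    n,l,st,ce=cv2.connectedComponentsWithStats(m)
    for i in range(1,n):
        if 40<st[i,4]<3000:
            w=W[l==i]
            if not(0.2<np.median(w[:,0])<0.95 and abs(np.median(w[:,1]))<.6):continue
            r=cv2.minAreaRect(w[:,:2].astype(np.float32)*1000)
            print(nm,ce[i].round(),st[i,4],'med',np.median(w,0).round(3),'rect',np.round(r[0]),np.round(r[1]),round(r[2],1))
    hs=hsv
    m=((hsv[...,0]>160)&(hsv[...,1]>60)&(hsv[...,2]>90))
    w=W[m&(W[...,2]>.09)&(W[...,2]<.115)&(W[...,0]>.3)]
    x,y=w[:,0],w[:,1]
    if len(w)>5:
        r=cv2.minEnclosingCircle(w[:,:2].astype(np.float32));print(nm,'jar rim',len(w),np.round(r[0],3),r[1],np.median(w[:,2]))
E
```

```text
top [289. 102.] 85 med [ 0.869 -0.099  0.002] rect [652. -29.] [139. 604.] 70.3
top [292. 156.] 365 med [ 0.647 -0.107  0.005] rect [537. -86.] [ 99. 418.] 77.4
top [104. 163.] 854 med [0.621 0.599 0.012] rect [531. 321.] [711. 161.] 72.1
top [233. 158.] 336 med [0.64  0.114 0.006] rect [513.  81.] [363.  55.] 14.8
top [264. 159.] 340 med [ 0.638 -0.003  0.006] rect [519. -24.] [344.  84.] 3.4
top [343. 174.] 260 med [ 0.583 -0.3    0.004] rect [ 493. -156.] [ 78. 435.] 32.2
top [187. 183.] 391 med [0.542 0.282 0.038] rect [543. 282.] [ 56. 102.] 71.4
top [349. 197.] 404 med [ 0.495 -0.325  0.003] rect [ 494. -323.] [81. 77.] 14.6
top [228. 199.] 175 med [0.482 0.117 0.058] rect [452.  95.] [268.  68.] 53.5
top [288. 205.] 582 med [ 0.464 -0.095  0.004] rect [418. -77.] [106. 198.] 69.1
top [120. 232.] 1892 med [0.36  0.528 0.015] rect [317. 326.] [612. 185.] 78.1
top [324. 233.] 133 med [ 0.401 -0.2   -0.001] rect [ 371. -227.] [192. 277.] 45.4
top [350. 255.] 743 med [ 0.28  -0.321  0.019] rect [ 284. -189.] [398. 105.] 87.7
top [175. 262.] 107 med [0.25  0.325 0.002] rect [253. 31
[... 357 characters left out ...]
3 med [ 0.572 -0.306  0.005] rect [766. 190.] [1148.   68.] 69.0
scene [203. 196.] 344 med [ 0.647 -0.109  0.007] rect [793. 293.] [933. 102.] 69.7
scene [281. 209.] 146 med [0.479 0.114 0.06 ] rect [725. 411.] [820.  45.] 50.5
scene [221. 217.] 384 med [ 0.641 -0.002  0.007] rect [640.  -4.] [99. 59.] 8.4
scene [241. 242.] 428 med [0.639 0.113 0.007] rect [826. 378.] [752.  99.] 54.7
scene [298. 261.] 504 med [0.541 0.281 0.038] rect [737. 501.] [671. 114.] 48.3
scene [397. 299.] 2801 med [0.374 0.54  0.015] rect [643. 572.] [751. 184.] 7.8
scene [348. 366.] 1542 med [0.613 0.594 0.012] rect [777. 624.] [474. 106.] 8.8
scene jar rim 92 [ 0.466 -0.101] 0.06304944306612015 0.09840273109413344
```

View pics/topcrop.png

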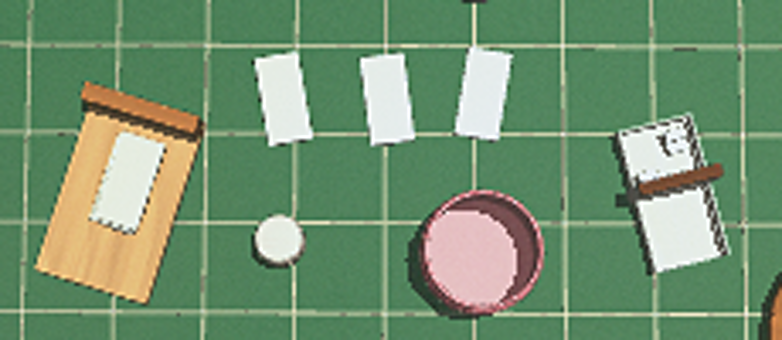

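View pics/scenecrop.png

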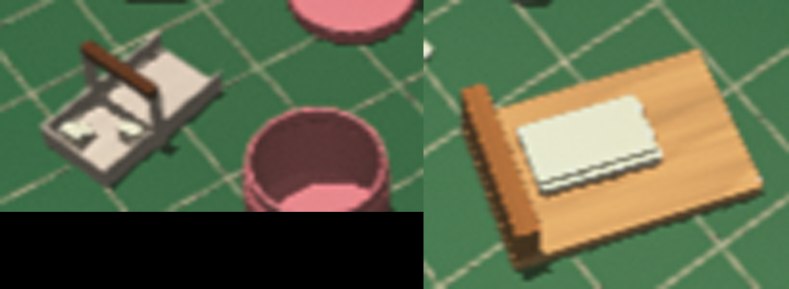

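Top crop: board runs to upper left end stop at crop (143,110), pile at (128,182) about 20 mm short of it; three tiles, masala tin, jar at (481,250), tray with its open end towards the bottom (690,270) and pieces near the back (675,140). The scene crop shows three stacked tiles and two or more pieces at the tray's back.

```bash
cat >> h.py <<'E'
def tiles(name,c=None,box=None,zr=(0.003,0.3),vmin=170,smax=70,amin=150,amax=700):
    c=c or load(name);P=world(c);hsv=cv2.cvtColor(c['color'],cv2.COLOR_RGB2HSV)
    m=((hsv[...,2]>vmin)&(hsv[...,1]<smax)&(P[...,2]>zr[0])&(P[...,2]<zr[1])).astype(np.uint8)
    n,l,st,ce=cv2.connectedComponentsWithStats(m)
    for i in range(1,n):
        if amin<st[i,4]<amax:
            k=l==i
            cn,_=cv2.findContours(k.astype(np.uint8),0,2)
            z=np.median(P[k][:,2]); ctr=cn[0][:,0].astype(float)
            K=c['K'];d=np.c_[(ctr[:,0]-K[0,2])/K[0,0],(ctr[:,1]-K[1,2])/K[1,1],np.ones(len(ctr))]@c['pose'][:3,:3].T
            o=c['pose'][:3,3];w=o+d*((z-o[2])/d[:,2:3])
            r=cv2.minAreaRect((w[:,:2]*1000).astype(np.float32))
            (a,b),g=r[1],r[2]
            if a<b: g+=90
            g=(g+90)%180-90
            print(name,'px',ce[i].round(),'ctr',np.round(r[0],1),'size',np.round(sorted(r[1])),'yaw',round(g,1),'z',round(float(z)*1000,1))
E
python3 - <<'E'
from h import *
tiles('top');tiles('scene')
for n in('top','scene'):
    c=load(n);P=world(c);hsv=cv2.cvtColor(c['color'],cv2.COLOR_RGB2HSV)
    near=(abs(P[...,0]-.54)<.16)&(abs(P[...,1]-.28)<.13)
    br=near&(hsv[...,0]<25)&(hsv[...,1]>70)
    w=P[br&(abs(P[...,2]-.018)<.008)];r=cv2.minAreaRect(w[:,:2].astype(np.float32)*1000);print(n,'board',r,np.median(w[:,2]))
    w=P[br&(P[...,2]>.06)];r=cv2.minAreaRect(w[:,:2].astype(np.float32)*1000);print(n,'stop',r,np.median(w[:,2]),len(w))
    near=(abs(P[...,0]-.52)<.15)&(abs(P[...,1]+.32)<.12)
    w=P[near&(P[...,2]>.06)&(P[...,2]<.085)];r=cv2.minAreaRect(w[:,:2].astype(np.float32)*1000);print(n,'bar',r,np.median(w[:,2]),len(w))
o=ctrl.get_obs();R0=Rq(o['eef_rot']).as_matrix();print('toolx',R0[:,0],'yaw',np.degrees(np.arctan2(R0[1,0],R0[0,0])))
E
```

```text
top px [440. 120.] ctr [ 767.4 -640.4] size [53. 53.] yaw 44.8 z 101.5
top px [441. 140.] ctr [ 698.6 -639.2] size [51. 54.] yaw -89.7 z 101.5
top px [233. 158.] ctr [639.9 114. ] size [ 50. 100.] yaw 12.2 z 7.5
top px [291. 158.] ctr [ 646.2 -108.1] size [51. 99.] yaw -6.5 z 7.4
top px [263. 158.] ctr [640.3  -2. ] size [49. 99.] yaw 8.4 z 7.2
top px [441. 159.] ctr [ 626.6 -639.4] size [50. 50.] yaw 43.8 z 101.4
top px [187. 183.] ctr [541.9 282.2] size [ 53. 104.] yaw -17.3 z 38.1
top px [442. 178.] ctr [ 556.7 -639.2] size [50. 51.] yaw -1.9 z 102.4
top px [349. 197.] ctr [ 494.4 -324. ] size [72. 80.] yaw 13.1 z 5.3
top px [288. 205.] ctr [462.9 -94. ] size [100. 104.] yaw 71.7 z 6.5
top px [232. 200.] ctr [481.4 113. ] size [49. 52.] yaw -26.0 z 58.5
scene px [203. 196.] ctr [ 646.  -109.1] size [ 49. 100.] yaw -9.7 z 7.1
scene px [281. 209.] ctr [479.1 114.4] size [47. 47.] yaw -66.5 z 59.7
scene px [221. 217.] ctr [639.2  -1.8] size [49. 99.] yaw 7.1 z 7.0
scene px [240. 243.] ctr [639.3 113.9] size [ 50. 100.] yaw 10.6 z 7.1
scene px [297. 261.] ctr [543.5 282.4] size [ 57. 
[... 207 characters left out ...]
.60633850097656, 20.647502899169922), 72.66483306884766) 0.06991562288117026 196
top bar ((542.4352416992188, -313.50689697265625), (14.280460357666016, 91.35627746582031), 14.630008697509766) 0.07964380433859275 97
scene board ((527.5336303710938, 292.8046569824219), (133.83782958984375, 209.85755920410156), 72.91531372070312) 0.017532450368896724
scene stop ((618.4729614257812, 264.8966979980469), (132.03367614746094, 21.578798294067383), 73.3110580444336) 0.06932143734770435 296
scene bar ((541.9378662109375, -312.91510009765625), (18.289791107177734, 97.23223876953125), 14.488882064819336) 0.07943903465718716 115
toolx [9.11929007e-01 4.10347930e-01 2.51593120e-04] yaw 24.226693919102296
```

```bash
cat >> h.py <<'E'
def plan(x,y,z,yaw):
    o=ctrl.get_obs();M=Rq(o['eef_rot']).as_matrix();p=np.array(o['eef_pos'])
    d=M.T@(np.array([x,y,z])-p)/.2
    yw=np.arctan2(M[1,0],M[0,0]);t=(yw-np.radians(yaw)+np.pi/2)%np.pi-np.pi/2
    print('t',round(o['time_s'],2),'pos',p.round(4),'yaw',round(np.degrees(yw),1),'F',np.round(o['wrist_force'],1),'op',round(o['opening'],3),'gf',round(o['grasp_force'],1),'-> rows',d.round(3),'tw',round(t/1.5,3))
E
cat > p.py <<'E'
import sys
from h import *
plan(*map(float,sys.argv[1:5]))
E
python3 -m handwheel '[[[0.9,-0.35,0,0],[0.9,-0.35,0,0],[0.9,-0.35,0,0],[0.9,-0.35,0,0],[0.9,-0.35,0,0]]]' 65
python3 -m handwheel '[[[0.9,-0.35,0,0],[0.9,-0.35,0,0],[0.9,-0.35,0,0],[0.9,-0.35,0,0],[0.9,-0.35,0,0]]]'
python3 -m handwheel '[[[0.92,-0.35,0.8,0.375],[0.92,-0.35,0.8,0.375],[0.92,-0.35,0.8,0.375],[0.92,-0.35,0.8,0.375],[0.92,-0.35,0.8,0.375],[0.92,-0.35,0.8,0.375],[0.92,-0.35,0.8,0.375]]]'
python3 p.py 0.646 -0.1085 0.012 -8
```

```text
time_s: 0.78
eef_pos: [0.3715, -0.3866, 0.2392]
eef_rot: [0.0, 0.978, 0.211, -0.0]
wrist_force: [-0.2, 0.0, -0.1]
opening: 0.758
grasp_force: 0.0
time_s: 1.4
eef_pos: [0.5062, -0.2502, 0.239]
eef_rot: [0.0, 0.978, 0.21, -0.0]
wrist_force: [-0.4, -0.3, -0.6]
opening: 0.761
grasp_force: 0.0
time_s: 2.28
eef_pos: [0.6462, -0.1123, 0.0813]
eef_rot: [0.001, 0.997, -0.071, 0.001]
wrist_force: [-0.3, -0.5, 0.5]
opening: 0.763
grasp_force: 0.0
t 2.27 pos [ 0.6462 -0.1123  0.0813] yaw -8.1 F [-0.3 -0.5  0.5] op 0.763 gf 0.0 -> rows [-0.005 -0.019  0.346] tw -0.002
```

```bash

python3 -m handwheel '[[[-0.005,-0.019,0.36,0],[-0.005,-0.019,0.36,0],[-0.005,-0.019,0.36,0],[-0.005,-0.019,0.36,0]]]' 58
python3 -m handwheel '[[[0,0,0,0],[0,0,0,0],[0,0,0,0],[0,0,0,0],[0,0,0,0]]]' 40
python3 -m handwheel '[[[0,0,-0.1,0],[0,0,-0.2,0],[0,0,-0.2,0]]]'
python3 - <<'E'
from h import *
snap('wrist','w1')
E
```

```text
time_s: 2.78
eef_pos: [0.6473, -0.1069, 0.0102]
eef_rot: [0.001, 0.998, -0.07, 0.002]
wrist_force: [-0.8, -0.6, 0.1]
opening: 0.68
grasp_force: 0.0
time_s: 3.4
eef_pos: [0.6474, -0.1067, 0.0108]
eef_rot: [0.001, 0.998, -0.07, 0.002]
wrist_force: [-1.3, -0.7, 8.8]
opening: 0.543
grasp_force: 60.1
time_s: 3.78
eef_pos: [0.6477, -0.1064, 0.0509]
eef_rot: [0.001, 0.998, -0.07, 0.003]
wrist_force: [0.6, -0.1, -0.5]
opening: 0.546
grasp_force: 61.4
```

View pics/w1.png

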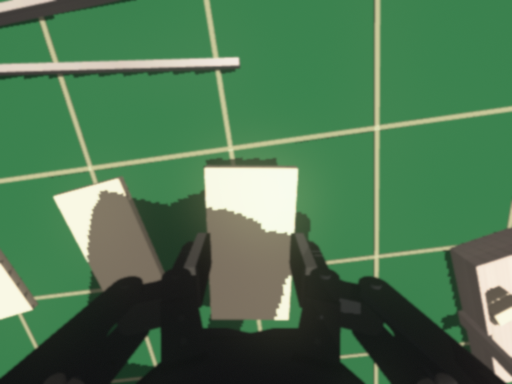

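Wrist view: the tile is held squarely between the pads at about (250,240). Carrying it to the pile.

```bash

python3 -m handwheel '[[[0,0,-0.3,0],[-0.26,-0.98,-0.4,0],[-0.26,-0.98,-0.4,0],[-0.26,-0.98,-0.4,0],[-0.26,-0.98,-0.4,0],[-0.26,-0.98,-0.4,0]]]'
python3 p.py 0.5427 0.2823 0.07 -17.5
```

```text
time_s: 4.58
eef_pos: [0.6208, 0.0965, 0.1268]
eef_rot: [0.0, 0.998, -0.069, -0.0]
wrist_force: [-0.2, -0.4, -0.3]
opening: 0.538
grasp_force: 61.9
t 4.58 pos [0.6208 0.0965 0.1268] yaw -7.9 F [-0.2 -0.4 -0.3] op 0.538 gf 61.9 -> rows [-0.514 -0.867  0.284] tw 0.112
```

```bash

python3 -m handwheel '[[[-0.514,-0.867,0,0.112],[-0.514,-0.867,0,0.112],[-0.514,-0.867,0,0.112],[-0.514,-0.867,0,0.112],[-0.514,-0.867,0,0.112],[-0.514,-0.867,0.284,0.112],[-0.514,-0.867,0.284,0.112],[-0.514,-0.867,0.284,0.112]]]'
python3 p.py 0.5427 0.2823 0.052 -17.5
```

```text
time_s: 5.58
eef_pos: [0.545, 0.2801, 0.0714]
eef_rot: [-0.0, 0.988, -0.154, 0.0]
wrist_force: [0.5, 0.3, -0.3]
opening: 0.537
grasp_force: 62.1
t 5.58 pos [0.545  0.2801 0.0714] yaw -17.8 F [ 0.5  0.3 -0.3] op 0.537 gf 62.1 -> rows [-0.015 -0.007  0.097] tw -0.003
```

```bash

python3 -m handwheel '[[[-0.013,-0.007,0.09,0],[-0.013,-0.007,0.097,0],[-0.013,-0.007,0.097,0],[-0.013,-0.007,0.097,0]]]'
python3 -m handwheel '[[[0,0,0,0],[0,0,0,0],[0,0,0,0],[0,0,-0.1,0],[0,0,-0.35,0],[0,0,-0.35,0]]]' 62
python3 p.py 0.6395 -0.002 0.06 7.8
```

```text
time_s: 6.08
eef_pos: [0.5418, 0.2839, 0.0516]
eef_rot: [-0.0, 0.988, -0.153, 0.0]
wrist_force: [-0.4, 0.4, -0.3]
opening: 0.538
grasp_force: 62.1
time_s: 6.82
eef_pos: [0.5453, 0.2849, 0.1275]
eef_rot: [-0.002, 0.988, -0.153, 0.005]
wrist_force: [1.8, -0.8, 0.1]
opening: 0.726
grasp_force: 0.0
t 6.83 pos [0.5453 0.2849 0.1275] yaw -17.6 F [ 1.8 -0.8  0.1] op 0.726 gf 0.0 -> rows [0.88  1.227 0.338] tw -0.296
```

```bash

python3 -m handwheel '[[[0.44,0.61,0,0],[0.44,0.61,0,0],[0.44,0.61,0,0],[0.44,0.61,0,0]]]' 60
python3 -m handwheel '[[[0.44,0.61,0,-0.296],[0.44,0.61,0,-0.296],[0.44,0.61,0.2,-0.296],[0.44,0.61,0.33,-0.296],[0.44,0.61,0.33,-0.296],[0.44,0.61,0.33,-0.296]]]'
python3 p.py 0.6395 -0.002 0.0095 7.8
python3 - <<'E'
from h import *
tiles('scene',snap('scene','s1'));tiles('top',snap('top'))
E
```

```text
time_s: 7.32
eef_pos: [0.5891, 0.1388, 0.1216]
eef_rot: [0.0, 0.988, -0.155, 0.0]
wrist_force: [-1.2, -0.4, 0.9]
opening: 0.703
grasp_force: 0.0
time_s: 8.07
eef_pos: [0.6359, -0.001, 0.0563]
eef_rot: [0.0, 0.998, 0.069, 0.001]
wrist_force: [-0.3, -0.3, -0.5]
opening: 0.704
grasp_force: 0.0
t 8.07 pos [ 0.6359 -0.001   0.0563] yaw 7.9 F [-0.3 -0.3 -0.5] op 0.704 gf 0.0 -> rows [0.017 0.007 0.234] tw 0.001
scene px [237. 248.] ctr [645.9 116.9] size [48. 87.] yaw 8.0 z 6.9
scene px [298. 261.] ctr [542.8 282.6] size [ 51. 106.] yaw -18.2 z 45.0
top px [440. 120.] ctr [ 768.1 -639.4] size [51. 52.] yaw -1.9 z 102.3
top px [441. 139.] ctr [ 696.8 -639.2] size [50. 53.] yaw -45.5 z 101.3
top px [441. 159.] ctr [ 626.6 -639.4] size [50. 50.] yaw 43.8 z 101.4
top px [187. 183.] ctr [541.6 282.4] size [ 55. 103.] yaw -17.3 z 44.2
top px [442. 178.] ctr [ 556.8 -639.4] size [50. 51.] yaw -89.7 z 101.9
top px [288. 205.] ctr [462.9 -93.6] size [101. 103.] yaw 75.8 z 6.4
```

```bash

python3 -m handwheel '[[[0.017,0.005,0.23,0],[0.017,0.005,0.23,0],[0.017,0.005,0.23,0],[0.017,0.005,0.23,0]]]' 58
python3 -m handwheel '[[[0,0,0,0],[0,0,0,0],[0,0,0,0],[0,0,0,0]]]' 40
python3 -m handwheel '[[[0,0,-0.3,0],[0,0,-0.6,0],[0,0,-0.6,0],[0,0,-0.6,0]]]'
python3 p.py 0.5427 0.2823 0.08 -17.5
```

```text
time_s: 8.68
eef_pos: [0.6404, -0.0027, 0.0114]
eef_rot: [0.0, 0.998, 0.068, 0.002]
wrist_force: [-0.2, -0.1, 0.8]
opening: 0.679
grasp_force: 0.0
time_s: 9.18
eef_pos: [0.6403, -0.0028, 0.0119]
eef_rot: [0.0, 0.998, 0.068, 0.001]
wrist_force: [-3.4, 0.6, 10.7]
opening: 0.522
grasp_force: 59.6
time_s: 9.68
eef_pos: [0.6389, -0.0027, 0.1298]
eef_rot: [0.0, 0.998, 0.068, 0.001]
wrist_force: [-0.2, 0.5, -0.8]
opening: 0.468
grasp_force: 0.0
t 9.68 pos [ 0.6389 -0.0027  0.1298] yaw 7.8 F [-0.2  0.5 -0.8] op 0.468 gf 0.0 -> rows [-0.283 -1.477  0.248] tw 0.295
```

```bash

python3 -m handwheel '[[[0,0,-0.1,0],[0,0,-0.1,0]]]' 62
python3 - <<'E'
from h import *
c=snap('wrist','w2');tiles('wrist',c,zr=(-.02,.3),vmin=90,amin=800,amax=60000);tiles('scene',snap('scene','s2'))
E
```

```text
time_s: 9.93
eef_pos: [0.6397, -0.0028, 0.1504]
eef_rot: [0.0, 0.998, 0.068, 0.001]
wrist_force: [0.8, -0.5, -0.2]
opening: 0.722
grasp_force: 0.0
wrist px [286. 154.] ctr [629.3 -54.9] size [376. 589.] yaw -83.4 z 5.5
scene px [209. 199.] ctr [632.9 -86.8] size [ 49. 101.] yaw 16.5 z 7.4
scene px [298. 260.] ctr [543.  282.8] size [ 51. 106.] yaw -18.2 z 45.4
```

View pics/w2.png

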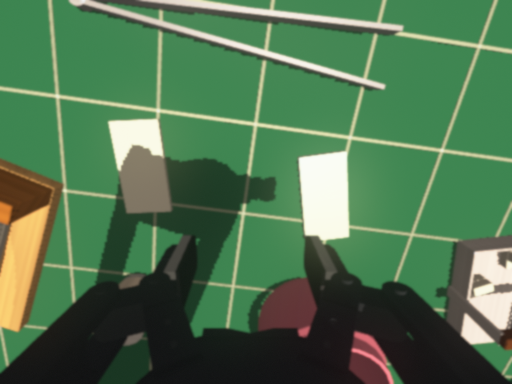

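Wrist view: the second tile slipped out and lies flat at (324,195), the third at (140,165). I regrasp it lower.

```bash
python3 p.py 0.6335 -0.0865 0.03 16.5; python3 p.py 0.6335 -0.0865 0.007 16.5
```

```text
t 10.03 pos [ 0.6389 -0.0027  0.149 ] yaw 7.8 F [ 0.1  1.  -0.2] op 0.721 gf 0.0 -> rows [-0.084  0.412  0.595] tw -0.101
t 10.03 pos [ 0.6389 -0.0027  0.149 ] yaw 7.8 F [ 0.1  1.  -0.2] op 0.721 gf 0.0 -> rows [-0.084  0.412  0.71 ] tw -0.101
```

```bash

python3 -m handwheel '[[[-0.084,0.412,0,-0.101],[-0.084,0.412,0.2,-0.101],[-0.084,0.412,0.5,-0.101],[-0.084,0.412,0.5,-0.101],[-0.084,0.412,0.5,-0.101]]]' 58
python3 p.py 0.6335 -0.0865 0.007 16.5
python3 - <<'E'
from h import *
tiles('scene',snap('scene'));tiles('wrist',snap('wrist'),zr=(-.02,.3),vmin=60,amin=800,amax=60000)
E
```

```text
time_s: 10.65
eef_pos: [0.6342, -0.0865, 0.0503]
eef_rot: [0.0, 0.99, 0.144, 0.0]
wrist_force: [0.8, -0.4, -0.0]
opening: 0.68
grasp_force: 0.0
t 10.65 pos [ 0.6342 -0.0865  0.0503] yaw 16.5 F [ 0.8 -0.4 -0. ] op 0.68 gf 0.0 -> rows [-0.004 -0.001  0.216] tw 0.0
scene px [281. 209.] ctr [478.5 114.1] size [46. 49.] yaw -35.3 z 59.9
scene px [241. 243.] ctr [639.2 113.4] size [ 52. 101.] yaw 10.3 z 6.8
scene px [298. 260.] ctr [543.  282.7] size [ 51. 106.] yaw -18.2 z 45.4
wrist px [252. 167.] ctr [658.4 -80.7] size [240. 359.] yaw -60.8 z 5.3
wrist px [482. 330.] ctr [ 584.3 -293.3] size [ 70. 130.] yaw 33.3 z 9.0
```

```bash

python3 -m handwheel '[[[-0.003,0,0.217,0],[-0.003,0,0.217,0],[-0.003,0,0.217,0],[-0.003,0,0.217,0]]]' 57
python3 -m handwheel '[[[0,0,0,0],[0,0,0,0],[0,0,0,0],[0,0,0,0],[0,0,-0.02,0]]]' 40
python3 -m handwheel '[[[0,0,-0.05,0],[0,0,-0.1,0],[0,0,-0.2,0],[0,0,-0.3,0],[0,0,-0.4,0],[0,0,-0.4,0]]]'
python3 p.py 0.5427 0.2823 0.08 -17.5
```

```text
time_s: 11.25
eef_pos: [0.6342, -0.087, 0.0079]
eef_rot: [0.001, 0.99, 0.144, 0.001]
wrist_force: [-0.8, -0.3, 0.8]
opening: 0.671
grasp_force: 0.0
time_s: 11.88
eef_pos: [0.6331, -0.0868, 0.0105]
eef_rot: [0.0, 0.99, 0.143, 0.0]
wrist_force: [0.4, -0.4, -0.8]
opening: 0.558
grasp_force: 61.7
time_s: 12.62
eef_pos: [0.6346, -0.0873, 0.0928]
eef_rot: [0.001, 0.99, 0.143, 0.002]
wrist_force: [0.4, 0.7, -0.7]
opening: 0.556
grasp_force: 61.8
t 12.62 pos [ 0.6346 -0.0873  0.0928] yaw 16.5 F [ 0.4  0.7 -0.7] op 0.556 gf 61.8 -> rows [ 0.084 -1.903  0.059] tw 0.396
```

```bash

python3 -m handwheel '[[[0.042,-0.3,-0.15,0],[0.042,-0.95,-0.15,0],[0.042,-0.95,-0.15,0],[0.042,-0.95,-0.15,0],[0.042,-0.95,-0.15,0],[0.042,-0.95,-0.15,0]]]'
python3 -m handwheel '[[[0.042,-0.95,0,0.396],[0.042,-0.95,0,0.396],[0.042,-0.95,0,0.396],[0.042,-0.95,0,0.396],[0.042,-0.95,0,0.396],[0.042,-0.95,0.15,0.396],[0.042,-0.95,0.15,0.396]]]'
python3 p.py 0.5425 0.2823 0.057 -17.5
```

```text
time_s: 13.38
eef_pos: [0.5874, 0.0964, 0.1195]
eef_rot: [0.0, 0.99, 0.143, -0.0]
wrist_force: [-0.1, -0.1, -1.7]
opening: 0.557
grasp_force: 62.2
time_s: 14.25
eef_pos: [0.54, 0.2798, 0.0872]
eef_rot: [0.001, 0.988, -0.153, -0.002]
wrist_force: [-0.1, -0.8, -0.6]
opening: 0.556
grasp_force: 62.2
t 14.25 pos [0.54   0.2798 0.0872] yaw -17.6 F [-0.1 -0.8 -0.6] op 0.556 gf 62.2 -> rows [ 0.009 -0.016  0.151] tw -0.001
```

```bash

python3 -m handwheel '[[[0.009,-0.012,0.1,0],[0.009,-0.012,0.15,0],[0.009,-0.012,0.15,0],[0.009,-0.012,0.15,0],[0.009,-0.012,0.15,0]]]'
python3 -m handwheel '[[[0,0,0,0],[0,0,0,0],[0,0,0,0],[0,0,-0.1,0],[0,0,-0.3,0],[0,0,-0.3,0]]]' 62
python3 -m handwheel '[[[0.5,0.6,0,0],[0.5,0.6,0,0],[0.5,0.6,0,0],[0.5,0.6,0,0]]]' 58
python3 - <<'E'
from h import *
tiles('scene',snap('scene'));tiles('top',snap('top'))
E
python3 p.py 0.6393 0.1138 0.05 11.2
```

```text
time_s: 14.88
eef_pos: [0.5439, 0.2844, 0.0604]
eef_rot: [-0.0, 0.988, -0.152, 0.001]
wrist_force: [0.2, -0.1, -0.1]
opening: 0.556
grasp_force: 62.2
time_s: 15.62
eef_pos: [0.5467, 0.2852, 0.1252]
eef_rot: [-0.002, 0.988, -0.152, 0.004]
wrist_force: [0.5, 0.3, 0.7]
opening: 0.725
grasp_force: 0.0
time_s: 16.12
eef_pos: [0.6036, 0.1372, 0.1201]
eef_rot: [0.0, 0.988, -0.154, 0.0]
wrist_force: [0.1, -0.3, 1.0]
opening: 0.676
grasp_force: 0.0
scene px [281. 209.] ctr [478.2 113.5] size [46. 48.] yaw 4.3 z 59.4
scene px [240. 243.] ctr [638.9 114.6] size [ 49. 100.] yaw 10.3 z 7.0
scene px [300. 261.] ctr [544.9 284.5] size [ 50. 105.] yaw -18.4 z 52.5
top px [440. 120.] ctr [ 768.1 -639.6] size [51. 52.] yaw -1.9 z 102.0
top px [441. 139.] ctr [ 696.7 -638.9] size [50. 53.] yaw -45.5 z 101.9
top px [441. 159.] ctr [ 625.7 -638.5] size [50. 51.] yaw -1.9 z 101.4
top px [184. 184.] ctr [541.3 284.6] size [ 54. 101.] yaw -18.1 z 51.8
top px [442. 178.] ctr [ 556.9 -639.6] size [50. 51.] yaw -89.7 z 101.4
top px [288. 205.] ctr [462.9 -93.6] size [101. 103.] yaw 76.2 z 6.4
t 16.23 pos [0.6024 0.1398 0.1198] yaw -17.6 F [ 0.   0.2 -0.4] op 0.68 gf 0.0 -> rows [0.215 0.068 0.349] tw -0.335
```

```bash

python3 -m handwheel '[[[0.215,0.068,0.1,-0.335],[0.215,0.068,0.3,-0.335],[0.215,0.068,0.35,-0.335],[0.215,0.068,0.35,-0.335],[0.215,0.068,0.35,-0.335],[0.215,0.068,0.35,-0.335]]]' 58
python3 p.py 0.639 0.114 0.007 10.8
```

```text
time_s: 16.98
eef_pos: [0.6403, 0.1142, 0.051]
eef_rot: [0.0, 0.995, 0.098, 0.001]
wrist_force: [1.0, 0.8, 0.1]
opening: 0.68
grasp_force: 0.0
t 16.98 pos [0.6403 0.1142 0.051 ] yaw 11.2 F [1.  0.8 0.1] op 0.68 gf 0.0 -> rows [-0.007 -0.     0.22 ] tw 0.005
```

```bash

python3 -m handwheel '[[[-0.005,0,0.22,0],[-0.005,0,0.22,0],[-0.005,0,0.22,0],[-0.005,0,0.22,0]]]' 57
python3 -m handwheel '[[[0,0,0,0],[0,0,0,0],[0,0,0,0],[0,0,0,0],[0,0,-0.02,0]]]' 40
python3 -m handwheel '[[[0,0,-0.05,0],[0,0,-0.1,0],[0,0,-0.2,0],[0,0,-0.3,0],[0,0,-0.5,0],[0,0,-0.5,0]]]'
python3 p.py 0.543 0.2830 0.09 -17.5
```

```text
time_s: 17.48
eef_pos: [0.6389, 0.1136, 0.0065]
eef_rot: [0.0, 0.995, 0.098, 0.0]
wrist_force: [-0.4, 0.2, 0.7]
opening: 0.665
grasp_force: 0.0
time_s: 18.1
eef_pos: [0.6383, 0.1135, 0.0097]
eef_rot: [-0.0, 0.995, 0.098, -0.0]
wrist_force: [-0.3, -0.6, -1.1]
opening: 0.556
grasp_force: 61.7
time_s: 18.85
eef_pos: [0.6419, 0.1135, 0.1154]
eef_rot: [0.0, 0.995, 0.098, 0.005]
wrist_force: [0.3, -0.6, -1.6]
opening: 0.558
grasp_force: 61.9
t 18.85 pos [0.6419 0.1135 0.1154] yaw 11.3 F [ 0.3 -0.6 -1.6] op 0.558 gf 61.9 -> rows [-0.321 -0.928  0.123] tw 0.335
```

```bash

python3 -m handwheel '[[[-0.321,-0.928,0,0.335],[-0.321,-0.928,0,0.335],[-0.321,-0.928,0,0.335],[-0.321,-0.928,0,0.335],[-0.321,-0.928,0,0.335],[-0.321,-0.928,0.1,0.335],[-0.321,-0.928,0.1,0.335]]]'
python3 p.py 0.543 0.2830 0.0625 -17.5
```

```text
time_s: 19.73
eef_pos: [0.5384, 0.281, 0.0868]
eef_rot: [0.001, 0.988, -0.153, -0.002]
wrist_force: [-0.6, -1.0, -1.8]
opening: 0.56
grasp_force: 62.0
t 19.73 pos [0.5384 0.281  0.0868] yaw -17.7 F [-0.6 -1.  -1.8] op 0.56 gf 62.0 -> rows [ 0.019 -0.017  0.122] tw -0.002
```

```bash

python3 -m handwheel '[[[0.015,-0.012,0.05,0],[0.015,-0.012,0.1,0],[0.015,-0.012,0.11,0],[0.015,-0.012,0.11,0],[0.015,-0.012,0.11,0]]]'
python3 p.py 0.543 0.2830 0.0625 -17.5
python3 -m handwheel '[[[0,0,0.003,0],[0,0,0.003,0],[0,0,0.003,0],[0,0,-0.1,0],[0,0,-0.3,0],[0,0,-0.3,0]]]' 62
python3 -m handwheel '[[[0,0,-0.2,0],[0,0.4,-0.2,0],[0,0.8,-0.2,0],[0,0.8,-0.2,0]]]' 78
python3 - <<'E'
from h import *
s=snap('scene');t=snap('top')
tiles('scene',s);tiles('top',t)
si=s['color'][:,:,::-1][225:300,255:350];ti=t['color'][:,:,::-1][145:220,150:245]
cv2.imwrite('pics/pile.png',np.hstack([cv2.resize(x,None,fx=4.2,fy=4.2,interpolation=cv2.INTER_CUBIC) for x in(si,ti)]))
E
python3 p.py 0.543 0.2830 0.034 -17.2
```

```text
time_s: 20.35
eef_pos: [0.5433, 0.2845, 0.0681]
eef_rot: [-0.0, 0.988, -0.152, 0.0]
wrist_force: [0.0, 0.0, -0.1]
opening: 0.561
grasp_force: 62.0
t 20.35 pos [0.5433 0.2845 0.0681] yaw -17.5 F [ 0.   0.  -0.1] op 0.561 gf 62.0 -> rows [0.001 0.008 0.028] tw -0.0
time_s: 21.1
eef_pos: [0.5462, 0.2854, 0.1332]
eef_rot: [-0.002, 0.988, -0.152, 0.004]
wrist_force: [0.4, -0.1, 0.4]
opening: 0.72
grasp_force: 0.0
time_s: 21.6
eef_pos: [0.4937, 0.1298, 0.168]
eef_rot: [0.0, 0.988, -0.153, -0.0]
wrist_force: [-0.4, 0.8, 0.7]
opening: 0.916
grasp_force: 0.0
scene px [298. 259.] ctr [546.4 283.7] size [ 50. 105.] yaw -18.6 z 59.4
top px [440. 120.] ctr [ 766.6 -639.5] size [48. 51.] yaw -89.7 z 101.7
top px [441. 140.] ctr [ 696.6 -638.9] size [48. 54.] yaw -89.7 z 102.2
top px [441. 159.] ctr [ 626.6 -639.4] size [50. 50.] yaw 43.8 z 101.3
top px [185. 183.] ctr [541.2 281.8] size [ 59. 103.] yaw -18.1 z 59.1
top px [442. 178.] ctr [ 556.8 -639.3] size [50. 51.] yaw -89.7 z 102.2
top px [288. 205.] ctr [461.8 -93.2] size [101. 102.] yaw 78.5 z 6.7
t 21.7 pos [0.4939 0.1292 0.168 ] yaw -17.7 F [-0.2  0.3  0. ] op 0.911 gf 0.0 -> rows [-0.    -0.808  0.669] tw -0.006
```

View pics/pile.png

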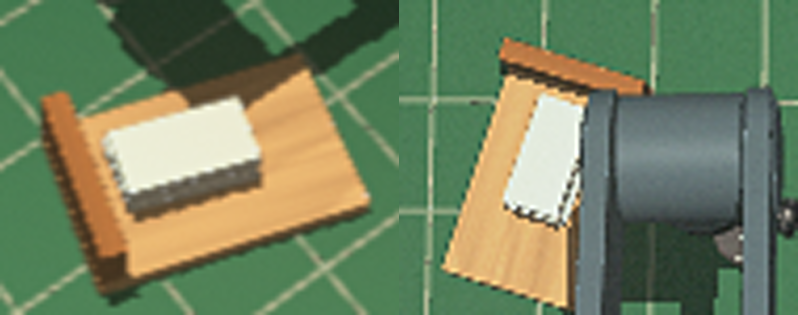

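Stack of six is up on the board (scene crop (180,150)), still ragged and about 15 mm short of the stop. Now squeeze its sides, then push lengthwise.

```bash

python3 -m handwheel '[[[0,-0.4,0,-0.008],[0,-0.8,0,-0.008],[0,-0.804,0.1,-0.008],[0,-0.804,0.25,-0.008],[0,-0.804,0.25,-0.008],[0,-0.804,0.25,-0.008]]]' 80
python3 p.py 0.543 0.283 0.030 -17.0
```

```text
time_s: 22.45
eef_pos: [0.5437, 0.2855, 0.1186]
eef_rot: [-0.0, 0.989, -0.147, 0.0]
wrist_force: [-0.2, -0.3, -0.1]
opening: 0.932
grasp_force: 0.0
t 22.45 pos [0.5437 0.2855 0.1186] yaw -16.9 F [-0.2 -0.3 -0.1] op 0.932 gf 0.0 -> rows [0.    0.013 0.443] tw 0.002
```

```bash

python3 -m handwheel '[[[0,0.01,0.15,0],[0,0.01,0.3,0],[0,0.01,0.43,0],[0,0.01,0.43,0],[0,0.01,0.43,0]]]'
python3 -m handwheel '[[[0,0,0,0],[0,0,0,0],[0,0,0,0],[0,0,0,0],[0,0,0,0],[0,0,0,0]]]' 40
python3 -m handwheel '[[[0,0,0,0],[0,0,0,0],[-0.13,0,0,0],[-0.13,0,0,0],[-0.13,0,0,0]]]' 60
python3 -m handwheel '[[[0,0,0,0],[0,0,0,0],[0,0,0,0],[0,0,0,0]]]' 40
python3 -m handwheel '[[[0,0,0,0],[0,0,0,0],[0.25,0,0,0],[0.25,0,0,0],[0.25,0,0,0]]]' 60
python3 -m handwheel '[[[0,0,0,0],[0,0,0,0],[0,0,0,0],[0,0,0,0]]]' 40
```

```text
time_s: 23.08
eef_pos: [0.5442, 0.2834, 0.0338]
eef_rot: [-0.001, 0.989, -0.147, 0.001]
wrist_force: [-0.2, -0.2, 0.4]
opening: 0.935
grasp_force: 0.0
time_s: 23.82
eef_pos: [0.5441, 0.2833, 0.0337]
eef_rot: [-0.0, 0.989, -0.147, 0.001]
wrist_force: [-0.8, -2.4, 7.4]
opening: 0.574
grasp_force: 64.1
time_s: 24.45
eef_pos: [0.5184, 0.2908, 0.0319]
eef_rot: [-0.0, 0.989, -0.146, 0.0]
wrist_force: [1.0, -0.9, 0.2]
opening: 0.703
grasp_force: 0.0
time_s: 24.95
eef_pos: [0.5188, 0.2908, 0.0321]
eef_rot: [-0.0, 0.989, -0.147, 0.001]
wrist_force: [3.2, 1.8, 1.6]
opening: 0.577
grasp_force: 63.0
time_s: 25.58
eef_pos: [0.5648, 0.276, 0.0311]
eef_rot: [0.0, 0.989, -0.147, -0.001]
wrist_force: [-0.5, 1.1, -0.4]
opening: 0.699
grasp_force: 0.0
time_s: 26.08
eef_pos: [0.5648, 0.2764, 0.0314]
eef_rot: [0.0, 0.989, -0.146, -0.001]
wrist_force: [-0.7, 0.9, -1.8]
opening: 0.575
grasp_force: 63.4
```

```bash

python3 -m handwheel '[[[0,0,0,0],[0,0,-0.2,0],[0,0,-0.45,0],[-0.5,0,-0.45,0],[-0.9,0,-0.45,0],[-0.9,0,-0.45,0]]]' 62
python3 p.py 0.469 0.306 0.03 -17
python3 - <<'E'
from h import *
tiles('scene',snap('scene'));tiles('top',snap('top'))
E
```

```text
time_s: 26.82
eef_pos: [0.3919, 0.3288, 0.1222]
eef_rot: [-0.0, 0.989, -0.147, 0.001]
wrist_force: [0.6, 0.2, -0.3]
opening: 0.73
grasp_force: 0.0
t 26.82 pos [0.3919 0.3288 0.1222] yaw -16.9 F [ 0.6  0.2 -0.3] op 0.73 gf 0.0 -> rows [ 0.401 -0.002  0.461] tw 0.001
scene px [281. 209.] ctr [479.1 114.4] size [47. 47.] yaw -66.5 z 59.8
scene px [297. 259.] ctr [546.8 282.3] size [ 49. 105.] yaw -17.4 z 59.7
top px [440. 120.] ctr [ 766.7 -639.7] size [48. 51.] yaw -89.7 z 101.4
top px [441. 140.] ctr [ 697.8 -639.3] size [52. 55.] yaw 19.7 z 101.0
top px [441. 159.] ctr [ 625.8 -638.6] size [50. 51.] yaw -1.9 z 101.0
top px [185. 182.] ctr [542.9 283.9] size [ 51. 103.] yaw -16.5 z 59.3
top px [442. 178.] ctr [ 556.8 -639.4] size [50. 51.] yaw -89.7 z 101.9
top px [288. 205.] ctr [465.  -93.4] size [ 91. 114.] yaw 45.2 z 6.7
```

```bash

python3 -m handwheel '[[[0.38,-0.002,0.1,0],[0.38,-0.002,0.3,0],[0.38,-0.002,0.461,0],[0.38,-0.002,0.461,0],[0.38,-0.002,0.461,0],[0.38,-0.002,0.461,0]]]' 24
python3 -m handwheel '[[[0.03,0,0,0],[0.06,0,0,0],[0.08,0,0,0],[0.1,0,0,0],[0.12,0,0,0],[0.13,0,0,0],[0.14,0,0,0],[0.14,0,0,0]]]'
python3 p.py 0.5026 0.296 0.03 -17
```

```text
time_s: 27.68
eef_pos: [0.4668, 0.3069, 0.0301]
eef_rot: [-0.0, 0.989, -0.147, 0.001]
wrist_force: [-0.3, 0.1, -0.2]
opening: 0.28
grasp_force: 0.0
time_s: 28.68
eef_pos: [0.4932, 0.2986, 0.0294]
eef_rot: [0.0, 0.989, -0.147, 0.0]
wrist_force: [-1.0, 0.2, 0.6]
opening: 0.281
grasp_force: 1.1
t 28.68 pos [0.4932 0.2986 0.0294] yaw -16.9 F [-1.   0.2  0.6] op 0.281 gf 1.1 -> rows [ 0.049 -0.001 -0.003] tw 0.002
```

```bash

python3 -m handwheel '[[[0.01,0,0,0],[0.02,0,0,0],[0.03,0,0,0],[0.04,0,0,0],[0.045,0,0,0],[0.045,0,0,0]]]'
python3 -m handwheel '[[[0.01,0,0,0],[0.02,0,0,0],[0.02,0,0,0]]]'
```

```text
time_s: 29.42
eef_pos: [0.4993, 0.297, 0.0292]
eef_rot: [0.0, 0.989, -0.146, -0.002]
wrist_force: [-11.3, 3.7, 6.0]
opening: 0.279
grasp_force: 6.0
time_s: 29.8
eef_pos: [0.4996, 0.2968, 0.0291]
eef_rot: [0.0, 0.989, -0.146, -0.006]
wrist_force: [-23.7, 8.0, 15.7]
opening: 0.28
grasp_force: 12.4
```

```bash

python3 -m handwheel '[[[-0.1,0,0,0],[-0.15,0,0,0],[-0.15,0,-0.25,0],[-0.15,0,-0.45,0],[-0.15,0,-0.45,0]]]'
python3 -m handwheel '[[[0.2,0,0,0],[0.44,0,0,0],[0.44,0,0,0],[0.44,0,0,0]]]' 75
python3 p.py 0.556 0.2835 0.03 -17
python3 - <<'E'
from h import *
t=snap('scene');tiles('scene',t)
E
```

```text
time_s: 30.42
eef_pos: [0.4801, 0.3045, 0.1238]
eef_rot: [-0.002, 0.989, -0.147, 0.004]
wrist_force: [1.5, -0.1, 0.4]
opening: 0.28
grasp_force: 0.0
time_s: 30.92
eef_pos: [0.5602, 0.2776, 0.1182]
eef_rot: [0.0, 0.989, -0.147, -0.001]
wrist_force: [-1.0, 0.1, -1.1]
opening: 0.875
grasp_force: 0.0
t 30.93 pos [0.5602 0.2776 0.1182] yaw -16.9 F [-1.   0.1 -1.1] op 0.875 gf 0.0 -> rows [-0.028 -0.023  0.441] tw 0.001
scene px [284. 263.] ctr [585.  274.8] size [45. 50.] yaw 73.5 z 59.2
```

```bash

python3 -m handwheel '[[[-0.02,0,0.2,0],[-0.02,0,0.44,0],[-0.02,0,0.44,0],[-0.02,0,0.44,0]]]'
python3 -m handwheel '[[[0,0,0,0],[0,0,0,0],[0,0,0,0],[0,0,0,0],[0,0,0,0]]]' 40
python3 -m handwheel '[[[0,0,0,0],[0,0,0,0],[-0.12,0,0,0],[-0.12,0,0,0],[-0.12,0,0,0]]]' 60
python3 -m handwheel '[[[0,0,0,0],[0,0,0,0],[0,0,0,0],[0,0,0,0]]]' 40
python3 -m handwheel '[[[0,0,0,0],[0,0,0,0],[0,0,-0.45,0],[0,0,-0.45,0],[-0.7,0,-0.45,0],[-0.7,0,-0.45,0],[-0.7,0,-0.45,0]]]' 62
python3 p.py 0.4823 0.3021 0.03 -17
python3 - <<'E'
from h import *
s=snap('scene');t=snap('top')
tiles('scene',s);tiles('top',t)
si=s['color'][:,:,::-1][225:300,255:350];ti=t['color'][:,:,::-1][145:220,150:245]
cv2.imwrite('pics/pile2.png',np.hstack([cv2.resize(x,None,fx=4.2,fy=4.2,interpolation=cv2.INTER_CUBIC) for x in(si,ti)]))
E
```

```text
time_s: 31.48
eef_pos: [0.5575, 0.2799, 0.033]
eef_rot: [-0.0, 0.989, -0.146, 0.001]
wrist_force: [0.6, -0.4, 0.3]
opening: 0.879
grasp_force: 0.0
time_s: 32.1
eef_pos: [0.5592, 0.2803, 0.0344]
eef_rot: [-0.001, 0.989, -0.147, 0.002]
wrist_force: [-0.9, 1.6, 6.9]
opening: 0.577
grasp_force: 64.0
time_s: 32.72
eef_pos: [0.5347, 0.2861, 0.0316]
eef_rot: [-0.0, 0.989, -0.147, 0.0]
wrist_force: [-0.4, -0.3, 0.1]
opening: 0.704
grasp_force: 0.0
time_s: 33.22
eef_pos: [0.5351, 0.2864, 0.032]
eef_rot: [-0.0, 0.989, -0.147, 0.001]
wrist_force: [1.4, 2.1, 3.6]
opening: 0.576
grasp_force: 62.8
time_s: 34.1
eef_pos: [0.3961, 0.327, 0.1206]
eef_rot: [0.001, 0.989, -0.145, -0.001]
wrist_force: [0.5, -0.0, -0.5]
opening: 0.729
grasp_force: 0.0
t 34.1 pos [0.3961 0.327  0.1206] yaw -16.7 F [ 0.5 -0.  -0.5] op 0.729 gf 0.0 -> rows [ 0.45  -0.005  0.452] tw 0.003
scene px [281. 209.] ctr [479.3 114.6] size [47. 47.] yaw -66.5 z 60.1
scene px [293. 260.] ctr [559.1 279.8] size [49. 98.] yaw -16.2 z 59.9
top px [440. 120.] ctr [ 768.2 -639.6] size [51. 52.] yaw -1.9 z 102.0
top px [441. 140.] ctr [ 696.8 -639.3] size [48. 54.] yaw -89.7 z 101.3
top px [441. 159.] ctr [ 626.4 -639. ] size [49. 50.] yaw 43.8 z 102.3
top px [187. 177.] ctr [560.1 280.2] size [ 49. 100.] yaw -15.5 z 59.4
top px [442. 178.] ctr [ 556.9 -639.5] size [50. 51.] yaw -89.7 z 101.7
top px [288. 205.] ctr [462.4 -93.8] size [ 99. 104.] yaw 71.8 z 6.6
top px [232. 200.] ctr [479.2 114. ] size [47. 49.] yaw 63.8 z 58.8
```

View pics/pile2.png

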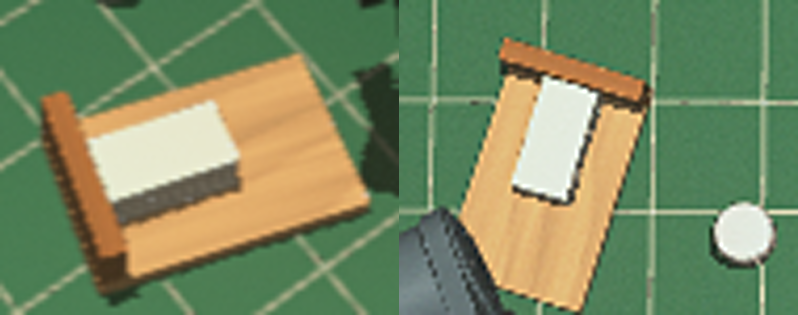

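The pile is square, flush against the stop in both crops. One more lengthwise tap for certainty, then on to the tray.

```bash

python3 -m handwheel '[[[0.45,-0.005,0.1,0.003],[0.45,-0.005,0.3,0.003],[0.45,-0.005,0.452,0.003],[0.45,-0.005,0.452,0.003],[0.45,-0.005,0.452,0.003],[0.45,-0.005,0.452,0.003]]]' 24
python3 -m handwheel '[[[0.03,0,0,0],[0.06,0,0,0],[0.08,0,0,0],[0.09,0,0,0],[0.1,0,0,0],[0.1,0,0,0]]]'
python3 -m handwheel '[[[0.01,0,0,0],[0.02,0,0,0],[0.03,0,0,0],[0.03,0,0,0]]]'
python3 -m handwheel '[[[-0.15,0,0,0],[-0.2,0,0,0],[-0.2,0,-0.5,0],[-0.2,0,-0.6,0],[-0.2,0.9,-0.6,0],[-0.2,0.9,-0.6,0],[-0.2,0.9,-0.6,0],[-0.2,0.9,-0.6,0]]]'
python3 - <<'E'
from h import *
s=snap('scene','s3');t=snap('top','t3')
tiles('scene',s);tiles('top',t)
for n in('top','scene'):
    c=load(n);P=world(c)
    near=(abs(P[...,0]-.52)<.15)&(abs(P[...,1]+.32)<.14)
    w=P[near&(P[...,2]>.06)&(P[...,2]<.085)]
    if len(w): print(n,'bar',cv2.minAreaRect(w[:,:2].astype(np.float32)*1000),np.median(w[:,2]),len(w))
    hsv=cv2.cvtColor(c['color'],cv2.COLOR_RGB2HSV)
    m=((hsv[...,0]>160)&(hsv[...,1]>60)&(hsv[...,2]>90)); w=P[m&(P[...,2]>.09)&(P[...,2]<.115)&(P[...,0]>.3)]
    print('jar',cv2.minEnclosingCircle(w[:,:2].astype(np.float32)),len(w))
a=s['color'][:,:,::-1][120:170,165:235];b=t['color'][:,:,::-1][155:220,315:385]
cv2.imwrite('pics/tray.png',np.hstack([cv2.resize(a,(400,286),interpolation=cv2.INTER_CUBIC),cv2.resize(b,None,fx=4.4,fy=4.4,interpolation=cv2.INTER_CUBIC)[:286]]))
E
python3 p.py 0.542 -0.313 0.15 -75.4
```

```text
time_s: 34.95
eef_pos: [0.4875, 0.3019, 0.0323]
eef_rot: [-0.0, 0.989, -0.149, 0.001]
wrist_force: [0.6, 0.4, -0.0]
opening: 0.282
grasp_force: 0.0
time_s: 35.7
eef_pos: [0.5005, 0.2977, 0.0312]
eef_rot: [0.0, 0.989, -0.148, -0.005]
wrist_force: [-20.6, 6.5, 16.3]
opening: 0.282
grasp_force: 11.0
time_s: 36.2
eef_pos: [0.5008, 0.2978, 0.0309]
eef_rot: [0.0, 0.989, -0.147, -0.01]
wrist_force: [-40.1, 13.9, 30.7]
opening: 0.282
grasp_force: 22.4
time_s: 37.2
eef_pos: [0.4203, 0.1306, 0.1514]
eef_rot: [0.0, 0.988, -0.151, 0.0]
wrist_force: [1.1, -0.2, -0.8]
opening: 0.281
grasp_force: 0.0
scene px [281. 209.] ctr [478.5 114.2] size [46. 49.] yaw -35.3 z 60.1
scene px [293. 261.] ctr [559.  279.8] size [49. 98.] yaw -16.3 z 59.6
top px [440. 120.] ctr [ 766.8 -639.8] size [48. 51.] yaw -89.7 z 101.0
top px [441. 139.] ctr [ 696.7 -639. ] size [48. 54.] yaw -89.7 z 101.8
top px [441. 159.] ctr [ 625.8 -638.5] size [50. 51.] yaw -1.9 z 101.3
top px [186. 177.] ctr [560.6 280.1] size [ 51. 100.] yaw -15.7 z 59.0
top px [442. 178.] ctr [ 556.9 -639.7] size [50. 51.] yaw -89.7 z 101.3
top px [288. 205.] ctr [462.9 -94. ] size [100. 104.] yaw 71.7 z 6.6
top bar ((542.3232421875, -312.9985656738281), (13.949079513549805, 92.98698425292969), 14.410669326782227) 0.0789009387630113 93
jar ((0.4639603793621063, -0.1030007004737854), 0.06257549673318863) 88
scene bar ((540.56591796875, -312.46923828125), (19.98162841796875, 97.08514404296875), 13.633208274841309) 0.07917112158397721 112
jar ((0.46439534425735474, -0.10172860324382782), 0.06298080831766129) 107
t 37.3 pos [0.4214 0.1331 0.1517] yaw -17.3 F [0.6 0.5 0.3] op 0.278 gf 0.0 -> rows [1.237 1.951 0.009] tw 0.677
```

View pics/tray.png

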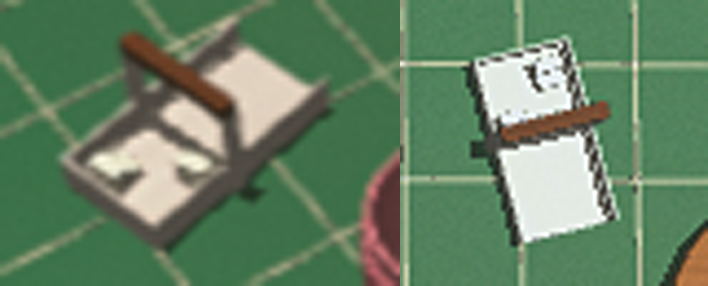

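Tray crops: bar spans (125,45)-(230,100) in the scene crop; two pieces at (110,160) and (195,165) behind the bar in the closed half; open end faces away. I go to the bar.

```bash

python3 -m handwheel '[[[0.62,0.97,0,0],[0.62,0.97,0,0],[0.62,0.97,0,0],[0.62,0.97,0,0],[0.62,0.97,0,0]]]' 45
python3 -m handwheel '[[[0.62,0.97,0,0.677],[0.62,0.97,0,0.677],[0.62,0.97,0,0.677],[0.62,0.97,0,0.677],[0.62,0.97,0,0.677],[0.62,0.97,0,0.677],[0.62,0.97,0,0.677],[0.62,0.97,0,0.677]]]'
python3 p.py 0.5415 -0.3128 0.084 -75.6
python3 - <<'E'
from h import *
for n in('top','scene'):
    c=snap(n);P=world(c)
    hsv=cv2.cvtColor(c['color'],cv2.COLOR_RGB2HSV)
    near=(abs(P[...,0]-.52)<.15)&(abs(P[...,1]+.32)<.14)&(hsv[...,1]>100)&(hsv[...,0]<25)
    w=P[near&(P[...,2]>.06)&(P[...,2]<.085)]
    if len(w)>20: print(n,'bar',cv2.minAreaRect(w[:,:2].astype(np.float32)*1000),len(w))
E
```

```text
time_s: 37.92
eef_pos: [0.4837, -0.0903, 0.1514]
eef_rot: [0.0, 0.989, -0.15, 0.001]
wrist_force: [-0.2, 0.9, 0.2]
opening: 0.526
grasp_force: 0.0
time_s: 38.92
eef_pos: [0.5438, -0.3088, 0.1509]
eef_rot: [-0.0, 0.793, -0.61, -0.0]
wrist_force: [-0.2, 0.4, -0.2]
opening: 0.529
grasp_force: 0.0
t 38.92 pos [ 0.5438 -0.3088  0.1509] yaw -75.1 F [-0.2  0.4 -0.2] op 0.529 gf 0.0 -> rows [0.016 0.016 0.335] tw 0.006
scene bar ((543.5183715820312, -312.8209533691406), (13.163908004760742, 89.3243179321289), 11.186232566833496) 61
```

```bash

python3 -m handwheel '[[[0.012,0.012,0.15,0.006],[0.012,0.012,0.3,0.006],[0.012,0.012,0.335,0.006],[0.012,0.012,0.335,0.006],[0.012,0.012,0.335,0.006]]]' 30
python3 -m handwheel '[[[0,0,0,0],[0,0,0,0],[0,0,0,0],[0,0,0,0],[0,0,0,0],[0,0,0,0]]]' 5
python3 -m handwheel '[[[0,0,-0.02,0],[0,0,-0.05,0],[0,0,-0.1,0],[0,0,-0.15,0],[0,0,-0.2,0],[0,0,-0.2,0],[0,0,-0.2,0]]]'
python3 - <<'E'
from h import *
s=snap('scene');a=s['color'][:,:,::-1][90:190,140:260];cv2.imwrite('pics/lift.png',cv2.resize(a,None,fx=5,fy=5,interpolation=cv2.INTER_CUBIC))
print(ctrl.get_obs()['wrist_force'],ctrl.get_obs()['torque'])
E
```

```text
time_s: 39.65
eef_pos: [0.5423, -0.3136, 0.0856]
eef_rot: [0.0, 0.789, -0.614, 0.001]
wrist_force: [0.1, -0.6, 0.2]
opening: 0.349
grasp_force: 0.0
time_s: 40.4
eef_pos: [0.5422, -0.3136, 0.0857]
eef_rot: [0.0, 0.789, -0.614, 0.001]
wrist_force: [-0.6, 1.0, 6.3]
opening: 0.137
grasp_force: 58.7
time_s: 41.28
eef_pos: [0.5413, -0.3129, 0.124]
eef_rot: [0.0, 0.789, -0.614, -0.0]
wrist_force: [1.0, 0.2, -3.9]
opening: 0.132
grasp_force: 58.6
[-0.51570247 -0.0942802  -2.13926866] [ 0.01019653  0.03226783 -0.00220685]
```

View pics/lift.png

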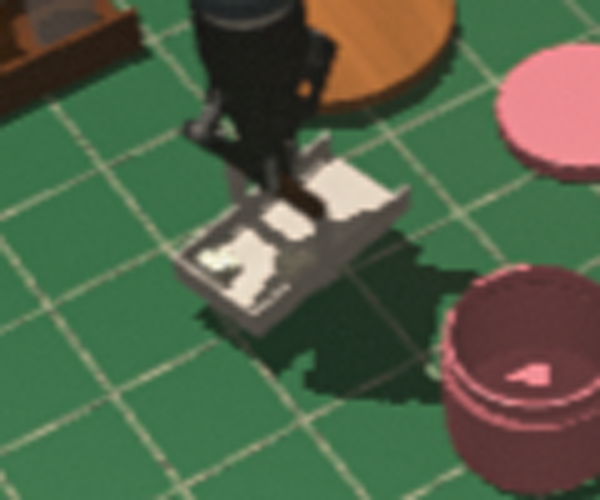

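Tray lifted level with its pieces. The wrist can't pitch, so I will tip the tray about its bar by pressing its lip against the fixed end stop's outer face (a small angle, short of sliding), then finish over the jar.

```bash

python3 -m handwheel '[[[0,0,-0.1,0],[0,0,-0.3,0],[0,0,-0.5,0],[0,0,-0.5,0],[0,0,-0.5,0]]]'
python3 p.py 0.733 0.2295 0.22 -107
```

```text
time_s: 41.95
eef_pos: [0.5411, -0.3127, 0.2238]
eef_rot: [-0.0, 0.789, -0.614, -0.0]
wrist_force: [-0.5, 0.5, -3.4]
opening: 0.128
grasp_force: 58.8
t 41.95 pos [ 0.5411 -0.3127  0.2238] yaw -75.8 F [-0.5  0.5 -3.4] op 0.128 gf 58.8 -> rows [-2.393 -1.595  0.02 ] tw 0.363
```

```bash

python3 -m handwheel '[[[-0.08,-0.05,0,0],[-0.2,-0.13,0,0],[-0.35,-0.23,0,0],[-0.5,-0.33,0,0],[-0.65,-0.43,0,0],[-0.75,-0.5,0,0],[-0.8,-0.53,0,0],[-0.8,-0.53,0,0]]]'
python3 -m handwheel '[[[-0.08,-0.05,0,0],[-0.2,-0.13,0,0],[-0.35,-0.23,0,0],[-0.5,-0.33,0,0],[-0.65,-0.43,0,0],[-0.75,-0.5,0,0],[-0.8,-0.53,0,0],[-0.8,-0.53,0,0]]]'
python3 -m handwheel '[[[-0.08,-0.05,0,0.03],[-0.2,-0.13,0,0.1],[-0.35,-0.23,0,0.17],[-0.5,-0.33,0,0.24],[-0.65,-0.43,0,0.3],[-0.75,-0.5,0,0.34],[-0.8,-0.53,0,0.363],[-0.8,-0.53,0,0.363],[-0.8,-0.53,0,0.363]]]'
python3 p.py 0.733 0.2295 0.13 -107
```

```text
time_s: 42.95
eef_pos: [0.6046, -0.1307, 0.2232]
eef_rot: [0.0, 0.789, -0.614, -0.001]
wrist_force: [-0.7, -0.9, -2.7]
opening: 0.13
grasp_force: 58.8
time_s: 43.95
eef_pos: [0.6685, 0.0493, 0.2239]
eef_rot: [0.0, 0.789, -0.614, -0.0]
wrist_force: [-0.0, -0.4, -2.5]
opening: 0.135
grasp_force: 58.8
time_s: 45.08
eef_pos: [0.6973, 0.0537, 0.2007]
eef_rot: [0.044, -0.655, 0.754, 0.03]
wrist_force: [0.5, -0.7, -1.2]
opening: 0.132
grasp_force: 58.8
t 45.08 pos [0.6973 0.0537 0.2007] yaw -98.0 F [ 0.5 -0.7 -1.2] op 0.132 gf 58.8 -> rows [-0.853 -0.048  0.447] tw 0.104
```

```bash

python3 - <<'E'
from h import *
o=ctrl.get_obs();print(o['q'].round(3));M=Rq(o['eef_rot']).as_matrix();print(M.round(3))
s=snap('scene');cv2.imwrite('pics/lim.png',cv2.resize(s['color'][:,:,::-1][120:300,150:350],None,fx=3,fy=3,interpolation=cv2.INTER_CUBIC))
E
```

```text
[-0.14   0.462  1.329  0.109  1.338  3.118]
[[-0.139 -0.99   0.028]
 [-0.985  0.141  0.103]
 [-0.106 -0.014 -0.994]]
```

View pics/lim.png

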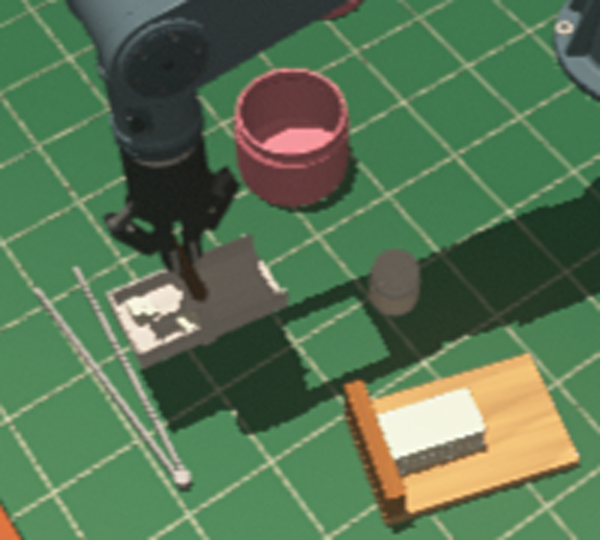

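Here the last joint sits at its limit (3.118) and the tool has tilted 6°; the tray still holds its pieces (150,300). I back the twist away to see how the pose reference behaves.

```bash

python3 -m handwheel '[[[0,0,0,-0.1],[0,0,0,-0.2],[0,0,0,-0.25],[0,0,0,-0.25]]]'
python3 - <<'E'
from h import *
o=ctrl.get_obs();print(o['q'].round(3));M=Rq(o['eef_rot']).as_matrix();print(M.round(3))
E
python3 p.py 0.6973 0.0537 0.22 -76
```

```text
time_s: 45.62
eef_pos: [0.6979, 0.0549, 0.2011]
eef_rot: [-0.05, 0.784, -0.618, -0.021]
wrist_force: [1.0, 0.2, -2.3]
opening: 0.13
grasp_force: 58.8
[-0.139  0.463  1.328  0.11   1.338  2.743]
[[ 0.234 -0.972  0.029]
 [-0.968 -0.23   0.103]
 [-0.094 -0.052 -0.994]]
t 45.62 pos [0.6979 0.0549 0.2011] yaw -76.4 F [ 1.   0.2 -2.3] op 0.13 gf 58.8 -> rows [-0.004 -0.001 -0.095] tw -0.005
```

The commanded pose follows what was reached, so the lean persists: overreaching at a joint limit can lean the tool deliberately. Plan: turn the tray's closed back toward the robot, overreach outward to lean it (back downhill, pieces held by the back wall), carry it to the jar and twist until the open end faces downhill.

```bash

python3 -m handwheel '[[[0,0,0,-0.12],[0,0,0,-0.24],[0,0,0,-0.36],[0,0,0,-0.48],[0,0,0,-0.6],[0,0,0,-0.72],[0,0,0,-0.84],[0,0,0,-0.96],[0,0,0,-0.97]]]' >/dev/null
python3 -m handwheel '[[[0,0,0,-0.12],[0,0,0,-0.24],[0,0,0,-0.36],[0,0,0,-0.48],[0,0,0,-0.6],[0,0,0,-0.72],[0,0,0,-0.84],[0,0,0,-0.96],[0,0,0,-0.97]]]'
python3 - <<'E'
from h import *
o=ctrl.get_obs();print(o['q'].round(3));M=Rq(o['eef_rot']).as_matrix();print(M.round(3))
E
python3 p.py 0.85 0.06 0.22 90
```

```text
time_s: 47.88
eef_pos: [0.6978, 0.0548, 0.2009]
eef_rot: [-0.026, 0.706, 0.706, 0.047]
wrist_force: [-0.2, 0.1, -2.3]
opening: 0.132
grasp_force: 58.8
[-0.139  0.463  1.328  0.11   1.338 -0.163]
[[-0.001  1.     0.029]
 [ 0.995 -0.002  0.103]
 [ 0.103  0.029 -0.994]]
t 47.88 pos [0.6978 0.0548 0.2009] yaw 90.1 F [-0.2  0.1 -2.3] op 0.132 gf 58.8 -> rows [ 0.035  0.763 -0.07 ] tw 0.001
```

```bash

python3 -m handwheel '[[[0,0.15,0,0],[0,0.35,0,0],[0,0.55,0,0],[0,0.75,0,0],[0,0.9,0,0],[0,1,0,0],[0,1,0,0],[0,1,0,0]]]'
python3 -m handwheel '[[[0,0.1,0,0],[0,0.2,0,0],[0,0.3,0,0],[0,0.3,0,0]]]'
cat > st.py <<'E'
from h import *
o=ctrl.get_obs();print('q',o['q'].round(3));M=Rq(o['eef_rot']).as_matrix();print(M.round(3),'tilt',np.degrees(np.arccos(-M[2,2])).round(1))
E
python3 st.py
```

```text
time_s: 48.88
eef_pos: [0.8972, 0.0553, 0.2059]
eef_rot: [-0.027, 0.706, 0.706, 0.046]
wrist_force: [0.1, -0.2, -2.5]
opening: 0.134
grasp_force: 59.0
time_s: 49.38
eef_pos: [0.9349, 0.0547, 0.2038]
eef_rot: [-0.02, 0.705, 0.707, 0.054]
wrist_force: [0.1, -0.8, -3.0]
opening: 0.134
grasp_force: 59.4
q [-0.104  1.103  0.301  0.11   1.7   -0.09 ]
[[-0.005  0.999  0.048]
 [ 0.995 -0.001  0.104]
 [ 0.104  0.048 -0.993]] tilt 6.6
```

```bash

python3 -m handwheel '[[[0,0.3,0,0],[0,0.6,0,0],[0,0.6,0,0],[0,0.6,0,0],[0,0.6,0,0],[0,0.6,0,0]]]'
python3 st.py
```

```text
time_s: 50.12
eef_pos: [0.9545, 0.0528, 0.1895]
eef_rot: [-0.002, 0.705, 0.705, 0.073]
wrist_force: [-0.5, -0.5, -2.9]
opening: 0.131
grasp_force: 59.4
q [-0.106  1.121  0.299  0.117  1.633 -0.094]
[[-0.006  0.995  0.1  ]
 [ 0.994 -0.005  0.106]
 [ 0.106  0.1   -0.989]] tilt 8.4
```

```bash

python3 -m handwheel '[[[0,1,0,0],[0,1,0,0],[0,1,0,0],[0,1,0,0],[0,1,0,0],[0,1,0,0],[0,1,0,0],[0,1,0,0],[0,1,0,0],[0,1,0,0]]]'
python3 st.py
```

```text
time_s: 51.38
eef_pos: [0.9736, 0.0487, 0.1765]
eef_rot: [0.016, 0.705, 0.703, 0.092]
wrist_force: [-1.0, -0.2, -2.5]
opening: 0.133
grasp_force: 59.4
q [-0.111  1.137  0.299  0.124  1.565 -0.1  ]
[[-0.006  0.988  0.152]
 [ 0.994 -0.011  0.107]
 [ 0.108  0.152 -0.983]] tilt 10.7
```

```bash

python3 -m handwheel '[[[0,0.5,0,0]]]' >/dev/null
python3 -m handwheel '[[[0,0.5,0,0]]]' >/dev/null
python3 -m handwheel '[[[0,0.5,0,0]]]' 
python3 st.py
```

```text
time_s: 51.75
eef_pos: [1.0115, 0.044, 0.1856]
eef_rot: [0.059, 0.702, 0.696, 0.137]
wrist_force: [-0.4, 0.6, -2.6]
opening: 0.136
grasp_force: 59.4
q [-0.116  1.136  0.299  0.141  1.442 -0.107]
[[-0.006  0.962  0.274]
 [ 0.994 -0.024  0.108]
 [ 0.111  0.273 -0.956]] tilt 17.1
```

```bash
python3 - <<'E'
from h import *
P=world(load('top'))
for r in(5,15,25,40,60,75,85): print(r,P[r,240].round(3))
E
python3 -m handwheel '[[[0,0.3,-0.4,0]]]' >/dev/null
python3 -m handwheel '[[[0,0.3,-0.4,0]]]'
python3 st.py
```

```text
5 [ 1.3    0.098 -0.091]
15 [ 1.262  0.098 -0.102]
25 [ 1.267  0.103 -0.207]
40 [ 1.253  0.108 -0.333]
60 [ 1.25   0.119 -0.574]
75 [ 1.235  0.126 -0.756]
85 [ 0.932  0.091 -0.008]
time_s: 52.0
eef_pos: [1.0012, 0.0311, 0.2876]
eef_rot: [0.074, 0.701, 0.693, 0.153]
wrist_force: [1.0, 0.1, -2.3]
opening: 0.134
grasp_force: 59.4
q [-0.134  1.028  0.299  0.151  1.508 -0.108]
[[-0.007  0.949  0.316]
 [ 0.994 -0.029  0.108]
 [ 0.112  0.315 -0.943]] tilt 19.5
```

```bash

python3 -m handwheel '[[[0,0.5,0,0]]]' >/dev/null
python3 -m handwheel '[[[0,0.5,0,0]]]' >/dev/null
python3 -m handwheel '[[[0,0.5,0.1,0]]]' >/dev/null
python3 -m handwheel '[[[0,0.5,0.1,0]]]' >/dev/null
python3 -m handwheel '[[[0,0.5,0.1,0]]]' >/dev/null
python3 -m handwheel '[[[0,0.5,0.1,0]]]' 
python3 st.py
```

```text
time_s: 52.75
eef_pos: [1.0731, 0.0236, 0.3105]
eef_rot: [0.158, 0.686, 0.669, 0.238]
wrist_force: [0.6, 0.3, -3.4]
opening: 0.129
grasp_force: 59.4
q [-0.14   1.039  0.299  0.187  1.253 -0.122]
[[-0.008  0.843  0.538]
 [ 0.993 -0.056  0.103]
 [ 0.116  0.535 -0.837]] tilt 33.2
```

```bash

python3 -m handwheel '[[[0,0.5,0.1,0]]]' >/dev/null
python3 -m handwheel '[[[0,0.5,0.1,0]]]' >/dev/null
python3 -m handwheel '[[[0,-0.2,0,0],[0,-0.5,0,0],[0,-0.5,0,0]]]' 
python3 st.py
python3 - <<'E'
from h import *
s=snap('scene');t=snap('top')
cv2.imwrite('pics/lean.png',np.hstack([cv2.resize(s['color'][:,:,::-1][100:300,80:300],(440,400)),t['color'][:,:,::-1][60:260,180:380].repeat(2,0).repeat(2,1)[:400,:360]]))
for n in('top','scene'):
    c=load(n);P=world(c);hsv=cv2.cvtColor(c['color'],cv2.COLOR_RGB2HSV)
    m=((hsv[...,0]>160)&(hsv[...,1]>60)&(hsv[...,2]>90)); w=P[m&(P[...,2]>.09)&(P[...,2]<.115)&(P[...,0]>.3)]
    print('jar',cv2.minEnclosingCircle(w[:,:2].astype(np.float32)),len(w))
E
```

```text
time_s: 53.38
eef_pos: [1.0024, 0.0283, 0.2551]
eef_rot: [0.175, 0.682, 0.661, 0.258]
wrist_force: [-0.5, 0.4, -6.0]
opening: 0.132
grasp_force: 59.4
q [-0.148  0.771  0.871  0.241  0.904 -0.208]
[[-0.007  0.812  0.583]
 [ 0.993 -0.064  0.102]
 [ 0.121  0.58  -0.806]] tilt 36.3
jar ((0.4647243618965149, -0.10263507068157196), 0.061956316232681274) 93
jar ((0.4629048705101013, -0.1008162721991539), 0.06378672271966934) 124
```

View pics/lean.png

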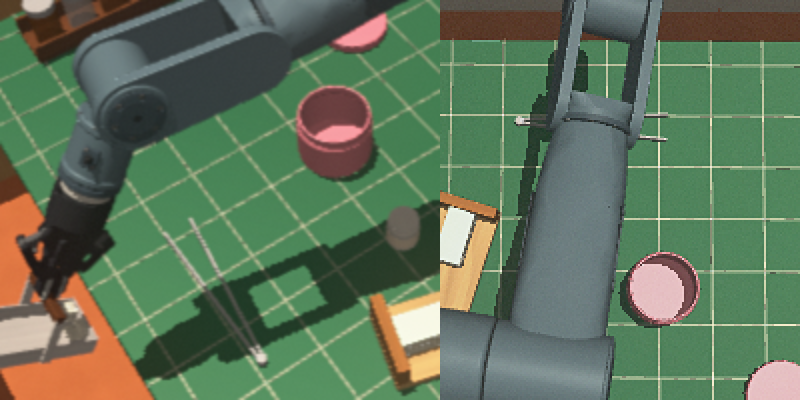

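Lean of 36° reached with the tray's closed back downhill (lower-left of the left half, (60,330)), jar unmoved at (0.464,-0.102). Carrying it to the jar.

```bash
python3 p.py 0.80 0.02 0.27 90;python3 p.py 0.43 -0.022 0.27 90
```

```text
t 53.48 pos [1.0108 0.0265 0.2707] yaw 90.5 F [ 1.1  0.3 -1.8] op 0.137 gf 59.5 -> rows [-0.024 -0.841 -0.636] tw 0.006
t 53.48 pos [1.0108 0.0265 0.2707] yaw 90.5 F [ 1.1  0.3 -1.8] op 0.137 gf 59.5 -> rows [-0.216 -2.304 -1.772] tw 0.006
```

```bash

python3 -m handwheel '[[[-0.01,-0.1,-0.077,0],[-0.03,-0.3,-0.23,0],[-0.05,-0.5,-0.385,0],[-0.065,-0.7,-0.54,0],[-0.072,-0.768,-0.59,0],[-0.072,-0.768,-0.59,0]]]'
python3 -m handwheel '[[[-0.01,-0.1,-0.077,0],[-0.03,-0.3,-0.23,0],[-0.05,-0.5,-0.385,0],[-0.065,-0.7,-0.54,0],[-0.072,-0.768,-0.59,0],[-0.072,-0.768,-0.59,0]]]'
python3 st.py; python3 p.py 0.43 -0.022 0.27 90
```

```text
time_s: 54.22
eef_pos: [0.8215, 0.0089, 0.2787]
eef_rot: [0.189, 0.678, 0.658, 0.268]
wrist_force: [-0.2, -0.3, -1.2]
opening: 0.131
grasp_force: 59.5
time_s: 54.98
eef_pos: [0.6274, -0.0075, 0.2754]
eef_rot: [0.188, 0.678, 0.658, 0.267]
wrist_force: [0.2, 0.3, -2.5]
opening: 0.132
grasp_force: 59.5
q [-0.357 -0.103  1.965  0.468  0.736 -0.589]
[[-0.009  0.792  0.61 ]
 [ 0.993 -0.063  0.096]
 [ 0.114  0.607 -0.786]] tilt 38.1
t 54.98 pos [ 0.6274 -0.0075  0.2754] yaw 90.5 F [ 0.2  0.3 -2.5] op 0.132 gf 59.5 -> rows [-0.066 -0.794 -0.588] tw 0.006
```

```bash

python3 -m handwheel '[[[0,0,0,0.1],[0,0,0,0.2],[0,0,0,0.3],[0,0,0,0.4],[0,0,0,0.5],[0,0,0,0.6],[0,0,0,0.7],[0,0,0,0.8],[0,0,0,0.9],[0,0,0,1]]]' >/dev/null
python3 -m handwheel '[[[0,0,0,0.05],[0,0,0,0.05],[0,0,0,0.05]]]' 
python3 st.py; python3 p.py 0.45 -0.024 0.245 0
python3 - <<'E'
from h import *
s=snap('scene');cv2.imwrite('pics/a90.png',s['color'][:,:,::-1][80:280,100:360].repeat(2,0).repeat(2,1))
E
```

```text
time_s: 56.6
eef_pos: [0.6262, -0.0065, 0.2723]
eef_rot: [-0.057, 0.946, -0.015, 0.32]
wrist_force: [-0.2, 0.8, -2.3]
opening: 0.135
grasp_force: 59.5
q [-0.356 -0.101  1.967  0.468  0.737  0.984]
[[ 0.795  0.007  0.606]
 [-0.066 -0.993  0.098]
 [ 0.603 -0.118 -0.789]] tilt 37.9
t 56.6 pos [ 0.6262 -0.0065  0.2723] yaw -4.7 F [-0.2  0.8 -2.3] op 0.135 gf 59.5 -> rows [-0.777  0.096 -0.435] tw -0.055
```

View pics/a90.png

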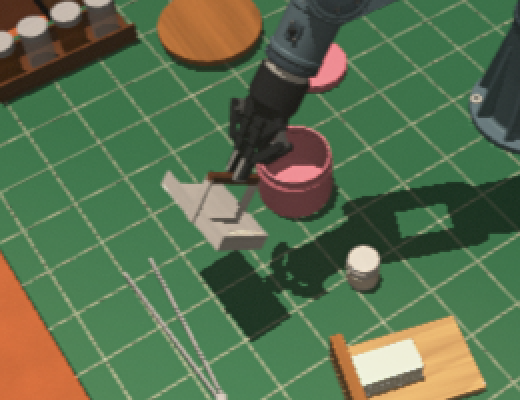

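```bash

python3 -m handwheel '[[[-0.1,0.012,-0.055,0],[-0.25,0.03,-0.14,0],[-0.4,0.05,-0.22,0],[-0.55,0.07,-0.31,0],[-0.68,0.085,-0.38,0],[-0.777,0.096,-0.435,0],[-0.777,0.096,-0.435,0],[-0.777,0.096,-0.435,0]]]' 
python3 st.py; python3 p.py 0.501 -0.098 0.238 0
python3 - <<'E'
from h import *
c=snap('scene');P=world(c);hsv=cv2.cvtColor(c['color'],cv2.COLOR_RGB2HSV)
m=((hsv[...,0]>160)&(hsv[...,1]>60)&(hsv[...,2]>90)); w=P[m&(P[...,2]>.09)&(P[...,2]<.115)&(P[...,0]>.3)]
print('jar',cv2.minEnclosingCircle(w[:,:2].astype(np.float32)),len(w))
o=ctrl.get_obs();M=Rq(o['eef_rot']).as_matrix();print('lip',(o['eef_pos']+M@[0,.089,.083]).round(3))
E
```

```text
time_s: 57.65
eef_pos: [0.4493, -0.0239, 0.2452]
eef_rot: [-0.057, 0.946, -0.016, 0.32]
wrist_force: [0.4, -0.2, -2.8]
opening: 0.131
grasp_force: 59.5
q [-0.663 -0.606  2.37   0.575  0.973  0.711]
[[ 0.795  0.006  0.606]
 [-0.067 -0.993  0.097]
 [ 0.603 -0.118 -0.789]] tilt 37.9
t 57.65 pos [ 0.4493 -0.0239  0.2452] yaw -4.8 F [ 0.4 -0.2 -2.8] op 0.131 gf 59.5 -> rows [0.208 0.374 0.149] tw -0.056
jar ((0.4657493531703949, -0.10455668717622757), 0.06191520765423775) 47
lip [ 0.5   -0.104  0.169]
```

```bash

python3 -m handwheel '[[[0.026,0.047,0.019,0.115],[0.052,0.094,0.037,0.23],[0.078,0.14,0.056,0.345],[0.104,0.187,0.075,0.46],[0.13,0.234,0.093,0.575],[0.156,0.28,0.112,0.69],[0.182,0.327,0.13,0.805],[0.208,0.374,0.149,0.918],[0.208,0.374,0.149,0.918],[0.208,0.374,0.149,0.918]]]' 
python3 -m handwheel '[[[0,0,0,0],[0,0,0,0],[0,0,0,0],[0,0,0,0]]]' 
python3 st.py
python3 - <<'E'
from h import *
o=ctrl.get_obs();M=Rq(o['eef_rot']).as_matrix();print('lip',(o['eef_pos']+M@[0,.089,.083]).round(3))
s=snap('scene');t=snap('top')
cv2.imwrite('pics/tip.png',np.hstack([cv2.resize(s['color'][:,:,::-1][100:220,170:320],(600,480)),cv2.resize(t['color'][:,:,::-1][140:260,250:300],(200,480))]))
E
```

```text
time_s: 58.95
eef_pos: [0.5002, -0.097, 0.2364]
eef_rot: [-0.247, 0.721, -0.612, 0.209]
wrist_force: [-0.7, -0.2, -2.1]
opening: 0.134
grasp_force: 59.5
time_s: 59.45
eef_pos: [0.5002, -0.0975, 0.2369]
eef_rot: [-0.247, 0.72, -0.614, 0.21]
wrist_force: [-0.4, -0.0, -3.0]
opening: 0.13
grasp_force: 59.6
q [-0.746 -0.336  2.23   0.655  0.916  1.915]
[[ 0.159 -0.78   0.605]
 [-0.987 -0.125  0.098]
 [-0.001 -0.613 -0.79 ]] tilt 37.8
lip [ 0.481 -0.1    0.117]
```

View pics/tip.png

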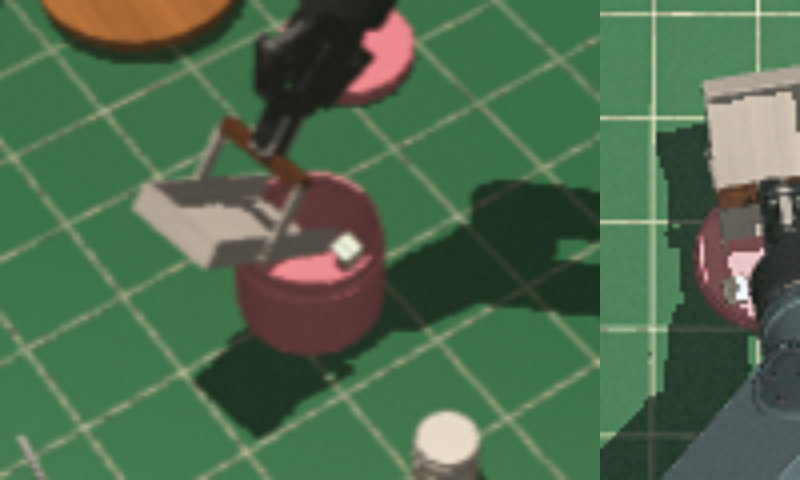

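The tilt works: tray floor looks clear and white pieces are in the jar, e.g. at (345,250). I check the rest numerically.

```bash
cat > chk.py <<'E'
from h import *
o=ctrl.get_obs();M=Rq(o['eef_rot']).as_matrix()
for n in('top','scene'):
    c=snap(n);P=world(c);q=(P-o['eef_pos'])@M; h=.085-q[...,2]; ty=q[...,0]; tx=-q[...,1]
    inside=(abs(ty)<.036)&(tx>-.09)&(tx<.064)
    print(n,'floor pts',(inside&(h>-.002)&(h<.007)).sum(),'high pts',(inside&(h>.010)&(h<.03)).sum())
    k=inside&(h>.010)&(h<.03)
    if k.sum(): print(np.c_[tx[k],ty[k],h[k]].round(3)[:12].tolist())
    hsv=cv2.cvtColor(c['color'],cv2.COLOR_RGB2HSV)
    j=(np.hypot(P[...,0]-.465,P[...,1]+.103)<.058)&(P[...,2]>.012)&(P[...,2]<.06)&(hsv[...,1]<70)
    print('white in jar',j.sum(),P[j].round(3)[::4].tolist())
    g=(P[...,2]>.012)&(P[...,2]<.03)&(hsv[...,1]<60)&(hsv[...,2]>120)&(P[...,0]>.3)&(P[...,0]<.7)&(P[...,1]<.06)&(P[...,1]>-.25)&(np.hypot(P[...,0]-.465,P[...,1]+.103)>.07)
    print('stray',g.sum(),P[g].round(3)[:6].tolist())
E
python3 chk.py
```

```text
top floor pts 425 high pts 0
white in jar 30 [[0.447, -0.071, 0.028], [0.444, -0.064, 0.024], [0.444, -0.078, 0.026], [0.44, -0.071, 0.026], [0.44, -0.086, 0.023], [0.437, -0.083, 0.014], [0.433, -0.086, 0.015], [0.43, -0.086, 0.017]]
stray 1 [[0.699, -0.211, 0.018]]
scene floor pts 175 high pts 2
[[-0.035, 0.036, 0.02], [0.013, 0.036, 0.014]]
white in jar 37 [[0.415, -0.117, 0.035], [0.419, -0.119, 0.03], [0.41, -0.107, 0.036], [0.417, -0.115, 0.027], [0.407, -0.104, 0.031], [0.418, -0.107, 0.03], [0.428, -0.112, 0.026], [0.418, -0.102, 0.029], [0.422, -0.102, 0.027], [0.422, -0.102, 0.016]]
stray 0 []
```

The tray is empty and nothing strayed. Next I take the lean out by overreaching inward at the near reach limit.

```bash

python3 p.py 0.50 -0.0975 0.32 -82; python3 p.py 0.45 0.06 0.32 -82
```

```text
t 59.65 pos [ 0.5002 -0.0975  0.2368] yaw -80.8 F [ 0.1  0.5 -2.3] op 0.136 gf 59.6 -> rows [-0.001 -0.254 -0.329] tw 0.013
t 59.65 pos [ 0.5002 -0.0975  0.2368] yaw -80.8 F [ 0.1  0.5 -2.3] op 0.136 gf 59.6 -> rows [-0.818 -0.158 -0.403] tw 0.013
```

```bash

python3 -m handwheel '[[[0,-0.12,-0.16,0],[0,-0.254,-0.329,0],[-0.3,-0.23,-0.35,0],[-0.6,-0.2,-0.38,0],[-0.818,-0.158,-0.403,0],[-0.818,-0.158,-0.403,0],[-0.818,-0.158,-0.403,0]]]'
python3 st.py; python3 p.py 0.30 0.045 0.32 -82
python3 chk.py
```

```text
time_s: 60.52
eef_pos: [0.4502, 0.06, 0.3202]
eef_rot: [-0.247, 0.72, -0.613, 0.21]
wrist_force: [-0.1, 0.1, -2.3]
opening: 0.13
grasp_force: 59.6
q [-0.352 -0.689  2.26   0.364  1.007  2.523]
[[ 0.16  -0.78   0.605]
 [-0.987 -0.126  0.099]
 [-0.001 -0.613 -0.79 ]] tilt 37.8
t 60.52 pos [0.4502 0.06   0.3202] yaw -80.8 F [-0.1  0.1 -2.3] op 0.13 gf 59.6 -> rows [-0.046  0.596 -0.461] tw 0.014
top floor pts 502 high pts 0
white in jar 81 [[0.494, -0.105, 0.014], [0.482, -0.124, 0.014], [0.471, -0.116, 0.014], [0.448, -0.075, 0.016], [0.444, -0.071, 0.029], [0.444, -0.086, 0.024], [0.44, -0.071, 0.026], [0.44, -0.086, 0.027], [0.437, -0.079, 0.015], [0.433, -0.082, 0.019], [0.429, -0.071, 0.019], [0.429, -0.112, 0.028], [0.426, -0.075, 0.019], [0.425, -0.108, 0.032], [0.422, -0.09, 0.017], [0.422, -0.112, 0.029], [0.418, -0.104, 0.031], [0.418, -0.119, 0.031], [0.414, -0.111, 0.034], [0.411, -0.104, 0.029], [0.411, -0.119, 0.027]]
stray 2 [[0.665, -0.196, 0.014], [0.3, -0.064, 0.014]]
scene floor pts 191 high pts 0
white in jar 0 []
stray 0 []
```

```bash

python3 -m handwheel '[[[0,0,0,-0.12],[0,0,0,-0.24],[0,0,0,-0.36],[0,0,0,-0.48],[0,0,0,-0.6],[0,0,0,-0.72],[0,0,0,-0.84],[0,0,0,-0.92],[0,0,0,-0.92]]]'
python3 p.py 0.39 0.05 0.32 0
```

```text
time_s: 61.75
eef_pos: [0.4504, 0.0587, 0.3198]
eef_rot: [-0.057, 0.946, -0.017, 0.318]
wrist_force: [-0.0, -0.6, -2.8]
opening: 0.133
grasp_force: 59.6
t 61.75 pos [0.4504 0.0587 0.3198] yaw -4.9 F [-0.  -0.6 -2.8] op 0.133 gf 59.6 -> rows [-0.237  0.041 -0.188] tw -0.057
```

```bash

python3 -m handwheel '[[[-0.12,0.02,-0.09,0],[-0.237,0.04,-0.188,0],[-0.237,0.04,-0.188,0],[-0.237,0.04,-0.188,0]]]'
python3 st.py
python3 -m handwheel '[[[-0.24,0.04,-0.19,0]]]'
python3 -m handwheel '[[[-0.24,0.04,-0.19,0]]]'
python3 -m handwheel '[[[-0.24,0.04,-0.19,0]]]'
python3 st.py
```

```text
time_s: 62.25
eef_pos: [0.4007, 0.052, 0.3206]
eef_rot: [-0.056, 0.947, -0.016, 0.316]
wrist_force: [0.1, 0.2, -1.6]
opening: 0.13
grasp_force: 59.6
q [-0.478 -0.893  2.339  0.404  1.174  1.069]
[[ 0.799  0.006  0.601]
 [-0.066 -0.993  0.097]
 [ 0.597 -0.117 -0.793]] tilt 37.5
time_s: 62.38
eef_pos: [0.3919, 0.0486, 0.3193]
eef_rot: [-0.055, 0.953, -0.014, 0.299]
wrist_force: [0.4, 0.5, -3.1]
opening: 0.129
grasp_force: 59.6
time_s: 62.5
eef_pos: [0.3829, 0.043, 0.3214]
eef_rot: [-0.055, 0.958, -0.014, 0.281]
wrist_force: [0.2, 0.3, -1.8]
opening: 0.132
grasp_force: 59.6
time_s: 62.62
eef_pos: [0.3734, 0.0351, 0.3268]
eef_rot: [-0.054, 0.963, -0.012, 0.263]
wrist_force: [-0.3, 0.2, -1.8]
opening: 0.132
grasp_force: 59.6
q [-0.558 -0.893  2.291  0.371  1.342  1.028]
[[ 0.861  0.005  0.509]
 [-0.053 -0.994  0.098]
 [ 0.506 -0.111 -0.855]] tilt 31.2
```

```bash

python3 -m handwheel '[[[-0.26,-0.05,-0.15,0]]]' >/dev/null
python3 -m handwheel '[[[-0.26,-0.05,-0.15,0]]]' >/dev/null
python3 -m handwheel '[[[-0.27,-0.05,-0.12,0]]]' >/dev/null
python3 -m handwheel '[[[-0.27,-0.05,-0.12,0]]]' >/dev/null
python3 -m handwheel '[[[-0.28,-0.05,-0.08,0]]]' >/dev/null
python3 -m handwheel '[[[-0.28,-0.05,-0.08,0]]]'
python3 st.py
```

```text
time_s: 63.38
eef_pos: [0.239, 0.1844, 0.3259]
eef_rot: [-0.02, 0.982, -0.017, 0.185]
wrist_force: [0.4, 0.7, -2.1]
opening: 0.133
grasp_force: 59.6
q [ 0.363 -0.893  2.247 -0.099  1.427  1.965]
[[ 0.931 -0.026  0.364]
 [-0.041 -0.999  0.034]
 [ 0.362 -0.047 -0.931]] tilt 21.4
```

```bash

python3 p.py 0.34 0.03 0.33 0
```

```text
t 63.38 pos [0.239  0.1844 0.3259] yaw -2.5 F [ 0.4  0.7 -2.1] op 0.133 gf 59.6 -> rows [0.51  0.757 0.138] tw -0.03
```

```bash

python3 -m handwheel '[[[0.3,0.1,0.08,0],[0.51,0.3,0.138,0],[0.51,0.5,0.138,0],[0.51,0.757,0.138,0],[0.51,0.757,0.138,0],[0.51,0.757,0.138,0]]]'
python3 st.py; python3 p.py 0.28 0.025 0.33 0
python3 -m handwheel '[[[-0.28,0,-0.12,0]]]' >/dev/null
python3 -m handwheel '[[[-0.28,0,-0.12,0]]]' >/dev/null
python3 -m handwheel '[[[-0.28,0,-0.11,0]]]'
python3 st.py
```

```text
time_s: 64.12
eef_pos: [0.3412, 0.0281, 0.3298]
eef_rot: [-0.019, 0.983, -0.018, 0.184]
wrist_force: [1.0, -0.3, -1.7]
opening: 0.133
grasp_force: 59.6
q [-0.46  -0.835  2.219  0.192  1.438  1.153]
[[ 0.931 -0.028  0.363]
 [-0.043 -0.999  0.031]
 [ 0.361 -0.045 -0.931]] tilt 21.4
t 64.12 pos [0.3412 0.0281 0.3298] yaw -2.6 F [ 1.  -0.3 -1.7] op 0.133 gf 59.6 -> rows [-0.284  0.024 -0.112] tw -0.03
time_s: 64.5
eef_pos: [0.2861, 0.0593, 0.3508]
eef_rot: [-0.009, 0.991, -0.016, 0.132]
wrist_force: [0.7, -0.1, -2.9]
opening: 0.128
grasp_force: 59.6
q [-0.326 -0.893  2.179  0.097  1.609  1.293]
[[ 0.965 -0.029  0.262]
 [-0.034 -0.999  0.013]
 [ 0.261 -0.022 -0.965]] tilt 15.2
```

```bash

python3 -m handwheel '[[[-0.28,0.08,-0.1,0]]]' >/dev/null
python3 -m handwheel '[[[-0.29,0.08,-0.08,0]]]' >/dev/null
python3 -m handwheel '[[[-0.29,0.08,-0.06,0]]]'
python3 st.py
python3 -m handwheel '[[[-0.29,0.08,-0.05,0]]]' >/dev/null
python3 -m handwheel '[[[-0.29,0.08,-0.04,0]]]'
python3 st.py
```

```text
time_s: 64.88
eef_pos: [0.2435, 0.0575, 0.3788]
eef_rot: [0.009, 0.997, -0.017, 0.074]
wrist_force: [0.3, -0.2, -2.5]
opening: 0.133
grasp_force: 59.6
q [-0.29  -0.893  2.11   0.023  1.776  1.321]
[[ 0.988 -0.035  0.148]
 [-0.032 -0.999 -0.021]
 [ 0.149  0.016 -0.989]] tilt 8.6
time_s: 65.12
eef_pos: [0.2114, 0.0629, 0.3992]
eef_rot: [0.024, 0.999, -0.018, 0.038]
wrist_force: [0.0, 0.3, -1.2]
opening: 0.13
grasp_force: 59.6
q [-0.224 -0.893  2.066 -0.032  1.885  1.373]
[[ 0.996 -0.039  0.075]
 [-0.035 -0.998 -0.049]
 [ 0.077  0.046 -0.996]] tilt 5.1
```

```bash

python3 -m handwheel '[[[-0.29,-0.05,-0.02,0]]]' >/dev/null
python3 -m handwheel '[[[-0.29,-0.08,-0.02,0]]]'
python3 st.py
python3 p.py 0.40 -0.1 0.3 -75.6
```

```text
time_s: 65.38
eef_pos: [0.1481, 0.1259, 0.4094]
eef_rot: [0.037, 0.999, -0.021, 0.021]
wrist_force: [1.2, 1.6, -2.6]
opening: 0.134
grasp_force: 59.6
q [ 0.21  -0.893  2.045 -0.089  1.964  1.788]
[[ 0.998 -0.044  0.041]
 [-0.041 -0.996 -0.075]
 [ 0.044  0.073 -0.996]] tilt 4.9
t 65.38 pos [0.1481 0.1259 0.4094] yaw -2.3 F [ 1.2  1.6 -2.6] op 0.134 gf 59.6 -> rows [1.279 1.03  0.681] tw 0.853
```

```bash

python3 -m handwheel '[[[0.2,0.1,0.02,0],[0.5,0.3,0.05,0],[0.8,0.5,0.1,0],[0.95,0.7,0.15,0],[0.95,0.75,0.2,0],[0.95,0.75,0.2,0],[0.95,0.75,0.2,0]]]' >/dev/null
python3 -m handwheel '[[[0.2,0.3,0.05,0],[0.5,0.6,0.1,0],[0.8,0.9,0.2,0],[0.95,1,0.3,0],[0.95,1,0.4,0],[0.95,1,0.4,0],[0.95,1,0.4,0]]]'
python3 st.py
python3 p.py 0.5415 -0.3128 0.13 -75.6
```

```text
time_s: 67.12
eef_pos: [0.5176, -0.248, 0.3319]
eef_rot: [0.038, 0.999, -0.021, 0.021]
wrist_force: [0.2, 0.9, -1.7]
opening: 0.13
grasp_force: 59.6
q [-0.633  0.069  1.548 -0.038  1.448  0.983]
[[ 0.998 -0.043  0.039]
 [-0.04  -0.996 -0.076]
 [ 0.043  0.074 -0.996]] tilt 4.9
t 67.12 pos [ 0.5176 -0.248   0.3319] yaw -2.3 F [ 0.2  0.9 -1.7] op 0.13 gf 59.6 -> rows [0.089 0.243 1.035] tw 0.853
```

```bash

python3 -m handwheel '[[[0.03,0.08,0.1,0.12],[0.06,0.16,0.2,0.24],[0.089,0.243,0.3,0.36],[0.089,0.243,0.4,0.48],[0.089,0.243,0.5,0.6],[0.089,0.243,0.6,0.72],[0.089,0.243,0.75,0.853],[0.089,0.243,0.9,0.853],[0.089,0.243,0.9,0.853],[0.089,0.243,0.9,0.853]]]'
python3 st.py
python3 p.py 0.5415 -0.3128 0.09 -75.6
```

```text
time_s: 68.38
eef_pos: [0.5406, -0.3125, 0.1587]
eef_rot: [0.018, 0.789, -0.613, 0.04]
wrist_force: [-0.3, -0.5, -2.4]
opening: 0.13
grasp_force: 59.6
q [-0.697  0.321  1.61  -0.037  1.13   2.21 ]
[[ 0.244 -0.969  0.041]
 [-0.966 -0.247 -0.078]
 [ 0.086 -0.021 -0.996]] tilt 5.1
t 68.38 pos [ 0.5406 -0.3125  0.1587] yaw -75.8 F [-0.3 -0.5 -2.4] op 0.13 gf 59.6 -> rows [-0.027  0.003  0.342] tw -0.002
```

```bash

python3 -m handwheel '[[[0,0,0.1,0],[-0.01,0,0.2,0],[-0.02,0,0.3,0],[-0.027,0.003,0.335,0],[-0.027,0.003,0.345,0],[-0.027,0.003,0.345,0]]]'
python3 -m handwheel '[[[0,0,0.01,0],[0,0,0.02,0],[0,0,0.02,0]]]'
python3 p.py 0.5415 -0.3128 0.085 -75.6
```

```text
time_s: 69.12
eef_pos: [0.5401, -0.3138, 0.0874]
eef_rot: [0.019, 0.788, -0.614, 0.039]
wrist_force: [-3.5, -0.9, 5.6]
opening: 0.131
grasp_force: 60.5
time_s: 69.5
eef_pos: [0.541, -0.3164, 0.086]
eef_rot: [0.02, 0.788, -0.614, 0.041]
wrist_force: [-6.8, -5.0, 15.5]
opening: 0.135
grasp_force: 61.6
t 69.5 pos [ 0.541  -0.3164  0.086 ] yaw -75.9 F [-6.8 -5.  15.5] op 0.135 gf 61.6 -> rows [-0.017 -0.007  0.003] tw -0.003
```

Release gently and retreat straight up along the tool.

```bash

python3 -m handwheel '[[[0,0,-0.01,0],[0,0,-0.01,0],[0,0,-0.01,0],[0,0,-0.01,0]]]' 30
python3 -m handwheel '[[[0,0,-0.05,0],[0,0,-0.15,0],[0,0,-0.4,0],[0,0,-0.7,0],[0,0,-0.9,0],[0,0,-0.9,0]]]'
python3 -m handwheel '[[[-0.4,0,0,0],[-0.9,0,0,0],[-0.9,0,0,0],[-0.9,0,0,0],[-0.9,0,0,0]]]'
cat > fin.py <<'E'
from h import *
for n in('top','scene'):
    c=snap(n,'fin_'+n);P=world(c);hsv=cv2.cvtColor(c['color'],cv2.COLOR_RGB2HSV)
    near=(abs(P[...,0]-.54)<.15)&(abs(P[...,1]+.31)<.14)
    w=P[near&(P[...,2]>.06)&(P[...,2]<.09)&(hsv[...,1]>80)]
    if len(w)>5: print(n,'bar',cv2.minAreaRect(w[:,:2].astype(np.float32)*1000),'z',np.median(w[:,2]),len(w))
    d=P[...,:2]-[.5415,-.3128];a=np.radians(14.4);tx=d@[np.cos(a),np.sin(a)];ty=d@[-np.sin(a),np.cos(a)]
    k=(abs(ty)<.034)&(tx>-.085)&(tx<.062)&(P[...,2]<.05)
    print(n,'tray floor',k.sum(),'high',(k&(P[...,2]>.010)).sum(),P[k&(P[...,2]>.010)].round(3)[:6].tolist())
    m=((hsv[...,0]>160)&(hsv[...,1]>60)&(hsv[...,2]>90)); w=P[m&(P[...,2]>.09)&(P[...,2]<.115)&(P[...,0]>.3)]
    (jx,jy),r=cv2.minEnclosingCircle(w[:,:2].astype(np.float32));print('jar',jx,jy,r)
    j=(np.hypot(P[...,0]-jx,P[...,1]-jy)<.057)&(P[...,2]>.010)&(P[...,2]<.06)&(hsv[...,1]<80)
    v,u=np.where(j);print('white in jar',j.sum())
    nn,l,st,ce=cv2.connectedComponentsWithStats(j.astype(np.uint8))
    for i in range(1,nn): print('  blob',st[i,4],P[l==i].mean(0).round(3))
    tiles(n,c)
    # bystander check
    g=(P[...,2]>.010)&(P[...,2]<.03)&(hsv[...,1]<60)&(hsv[...,2]>120)&(P[...,0]>.3)&(P[...,0]<.9)&(P[...,1]<.35)&(P[...,1]>-.45)&(np.hypot(P[...,0]-jx,P[...,1]-jy)>.07)
    nn,l,st,ce=cv2.connectedComponentsWithStats(g.astype(np.uint8))
    for i in range(1,nn):
        if st[i,4]>5: print('  stray?',st[i,4],P[l==i].mean(0).round(3))
E
python3 fin.py
```

```text
time_s: 70.0
eef_pos: [0.5401, -0.3124, 0.0842]
eef_rot: [0.018, 0.788, -0.614, 0.038]
wrist_force: [0.1, -0.1, -0.1]
opening: 0.353
grasp_force: 0.0
time_s: 70.75
eef_pos: [0.5353, -0.3004, 0.271]
eef_rot: [0.018, 0.788, -0.614, 0.044]
wrist_force: [1.0, 0.0, 0.3]
opening: 0.357
grasp_force: 0.0
time_s: 71.38
eef_pos: [0.4898, -0.1254, 0.2495]
eef_rot: [0.018, 0.788, -0.614, 0.039]
wrist_force: [1.0, -1.0, 0.1]
opening: 0.355
grasp_force: 0.0
top bar ((542.692626953125, -317.53564453125), (12.601363182067871, 90.06494140625), 14.690467834472656) z 0.08011820570171313 83
top tray floor 592 high 24 [[0.597, -0.291, 0.011], [0.581, -0.271, 0.013], [0.578, -0.279, 0.011], [0.574, -0.287, 0.01], [0.57, -0.287, 0.01], [0.567, -0.332, 0.01]]
jar 0.44158875942230225 -0.1014794260263443 0.0555766299366951
white in jar 92
  blob 1 [ 0.486 -0.102  0.011]
  blob 2 [ 0.477 -0.107  0.01 ]
  blob 1 [ 0.482 -0.12   0.012]
  blob 1 [ 0.471 -0.053  0.01 ]
  blob 1 [ 0.471 -0.124  0.02 ]
  blob 1 [ 0.464 -0.113  0.012]
  blob 1 [ 0.464 -0.135  0.01 ]
  blob 1 [ 0.46  -0.124  0.011]
  blob 32 [ 0.438 -
[... 1528 characters left out ...]
7188, 91.00794219970703), 13.478543281555176) z 0.08112186992149151 93
scene tray floor 362 high 10 [[0.461, -0.3, 0.019], [0.472, -0.31, 0.011], [0.466, -0.299, 0.011], [0.549, -0.322, 0.011], [0.584, -0.335, 0.011], [0.568, -0.317, 0.012]]
jar 0.4658191204071045 -0.10186734050512314 0.0636378601193428
white in jar 40
  blob 40 [ 0.418 -0.108  0.028]
scene px [281. 209.] ctr [478.4 114.1] size [46. 49.] yaw -35.3 z 59.9
scene px [293. 260.] ctr [558.9 279.7] size [49. 98.] yaw -16.3 z 59.3
  stray? 6 [ 0.497 -0.372  0.025]
  stray? 15 [ 0.477 -0.294  0.024]
  stray? 8 [ 0.574 -0.353  0.024]
  stray? 7 [ 0.613 -0.337  0.025]
  stray? 23 [ 0.606 -0.292  0.023]
  stray? 243 [0.782 0.039 0.016]
```

```bash

python3 -m handwheel '[[[0,0,-0.3,0],[0,-0.4,-0.3,0],[0,0.9,-0.3,0],[0,0.9,-0.3,0],[0,0.9,-0.3,0]]]'
python3 - <<'E'
from h import *
for n in('top','scene'):
    a=cv2.imread('pics/%s0.png'%n).astype(int);c=snap(n);b=c['color'][:,:,::-1].astype(int);P=world(c)
    d=(abs(a-b).max(2)>45).astype(np.uint8);d=cv2.morphologyEx(d,cv2.MORPH_OPEN,np.ones((2,2)))
    nn,l,st,ce=cv2.connectedComponentsWithStats(d)
    for i in range(1,nn):
        if st[i,4]>6:
            w=P[l==i];print(n,ce[i].round(),st[i,4],np.median(w,0).round(3))
c=load('top');P=world(c);hsv=cv2.cvtColor(c['color'],cv2.COLOR_RGB2HSV)
j=(np.hypot(P[...,0]-.465,P[...,1]+.102)<.057)&(P[...,2]>.012)&(P[...,2]<.06)&(hsv[...,1]<80)
nn,l,st,ce=cv2.connectedComponentsWithStats(j.astype(np.uint8))
print([(st[i,4],P[l==i].mean(0).round(3).tolist()) for i in range(1,nn) if st[i,4]>4])
E
```

```text
time_s: 72.1
eef_pos: [0.3649, -0.1526, 0.3058]
eef_rot: [0.018, 0.788, -0.614, 0.037]
wrist_force: [0.5, -1.0, 1.0]
opening: 0.349
grasp_force: 0.0
top [293. 158.] 336 [ 0.644 -0.114 -0.001]
top [234. 160.] 346 [ 0.636  0.111 -0.001]
top [264. 160.] 346 [ 0.636 -0.004 -0.001]
top [189. 182.] 261 [0.547 0.276 0.021]
top [356. 173.] 28 [ 0.584 -0.35   0.008]
top [332. 174.] 8 [ 0.582 -0.262  0.008]
top [361. 193.] 18 [ 0.51  -0.368  0.006]
top [362. 198.] 12 [ 0.492 -0.372  0.007]
top [365. 203.] 12 [ 0.473 -0.385  0.002]
top [325. 264.] 5098 [ 0.243 -0.161  0.001]
top [284. 213.] 41 [ 0.433 -0.079  0.013]
top [316. 214.] 10 [ 0.4   -0.126  0.638]
top [342. 234.] 19 [ 0.352 -0.185  0.649]
top [461. 288.] 2134 [ 0.14  -0.993 -0.329]
top [224. 270.] 310 [ 0.225  0.144 -0.001]
top [170. 312.] 1011 [0.122 0.26  0.338]
top [413. 286.] 78 [ 0.17  -0.558 -0.002]
top [283. 280.] 22 [ 0.186 -0.076 -0.   ]
top [224. 343.] 3931 [0.104 0.084 0.702]
top [284. 301.] 50 [ 0.198 -0.046  0.665]
top [344. 303.] 10 [ 0.103 -0.303  0.002]
top [369. 304.] 22 [ 0.099 -0.395 -0.001]
top [204. 304.] 8 [0.157
[... 1836 characters left out ...]
  0.001]
scene [362.  82.] 8 [ 0.056 -0.025  0.276]
scene [186. 152.] 28 [ 0.594 -0.309  0.002]
scene [198. 152.] 12 [ 0.557 -0.287  0.006]
scene [360. 153.] 40 [0.081 0.063 0.013]
scene [418. 188.] 5014 [ 0.012  0.29  -0.   ]
scene [257. 163.] 61 [ 0.42  -0.105  0.029]
scene [329. 173.] 158 [ 0.223  0.059 -0.001]
scene [345. 190.] 276 [ 0.23   0.152 -0.   ]
scene [203. 197.] 386 [ 0.644 -0.108 -0.   ]
scene [222. 218.] 427 [ 0.638  0.    -0.   ]
scene [242. 243.] 469 [ 0.638  0.116 -0.   ]
scene [309. 264.] 140 [0.506 0.308 0.02 ]
scene [284. 270.] 104 [0.6   0.289 0.057]
scene [288. 273.] 10 [0.59  0.297 0.038]
[(np.int32(31), [0.438, -0.076, 0.021]), (np.int32(29), [0.42, -0.109, 0.031])]
```

```bash
python3 -c "
from bench import ctrl
print(ctrl.hand_in())"
```

```text
the job is handed in; nothing more can be done
None
```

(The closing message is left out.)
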